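# Hang the lift-off door back on the aquarium splash box and shut it

### The job

The rinsed door of the aquarium's splash box stands in the blue draining rack. Take it out, hang it back on the box's two hinge pins while it stands open, easing both knuckles down gently until they sit fully home, then swing the door shut against its seal and let go. Do not force or drop the door or press hard on the box, and leave the bottle, the pipe union and the valve where they are.

Things in the scene. Friction and masses are not known exactly. Their poses are not given: they have to be found in the camera images.
- cabinet: Dark grey splash box, fixed, 140 mm deep (its x), 160 mm wide (y), 214 mm high, open front at -x. Origin: centre of its underside on the bench. Front rim: plane x = -70 mm. A slotted steel hinge strip on the rim's +y side carries two upright brass pins, one above the other on one vertical axis (nominally x = -87, y = +100 mm). Shut, the door's centre is at x = -81 mm.
- hinge_nominal (a point): Nominal pin axis, at the upper seat (154 mm up); axes as the cabinet's. The strip was screwed tight up to 6 mm off to either side along y, unmeasured: feel for the pins along y (x is exact). Pins: 10 mm thick, flat-topped, 18 mm tall, each on a fixed barrel 25 mm thick, 20 mm high. Seats (barrel tops) 34 and 154 mm up, pin tips 52 and 172 mm.
- drip_cap (a point): Middle of the drip cap's front lower edge, 206 mm up, axes as the cabinet's. The cap (8 mm thick, 160 mm wide) reaches 14 mm ahead of the front rim, over the top of the shut door with 7 mm to spare, so the door can be hung or lifted off only while it stands open, such as square to the front.
- door_stop (a point): Front of the rubber seal on the rim's -y side, half-way up; the shut door's inner face stops here. Axes as the cabinet's.
- door_center (a point): Centre of the loose white door, half-way up. Axes: z up, outer face at -x with a red knob (22 mm wide, 20 mm long, 62 mm to -y, 8 mm up). Panel 14 mm (x), 164 mm (y), 185 mm high, 0.25 to 0.42 kg; the top edge, 92.5 mm above, can be pinched. Starts 100.5 mm above the bench. Shut: cabinet's orientation. Open square: yaw = cabinet yaw - pi/2, reaching out from the front.
- knuckle_axis (a point): On the axis of the door's two dark steel knuckles, at the lower end of the lower one: 95 mm to +y, 6 mm to -x, 72.5 mm below the door's centre. Tubes 25 mm outside, 11.6 mm bore, 25 mm high; upper one's end is 120 mm higher. This point meets the lower pin tip at 52 mm and is home at 34 mm. Bring it in sideways at 55 to 100 mm: above 109 the lower knuckle meets the upper barrel.
- door: The same door; origin at the centre of the panel's underside, same axes. Home on the pins it is 14 mm above the bench. It turns freely about the pins and stays about where it is left. Pinched by its top edge it can pivot in the grip when the knuckles press on something.
- rack: Blue draining rack, fixed, 140 mm (x) by 150 mm (y), base 8 mm thick, posts up to 54 mm high; the door stands upright in its middle slot (20 mm wide), along the rack's y. Origin: centre of the underside.
- additive: Loose white bottle with a blue cap, 44 mm thick, 95 mm high, standing; origin at the centre of its underside. Leave alone.
- union: Loose grey pipe union, 58 mm thick, 48 mm high, standing; origin at the centre of its underside. Leave alone.
- valve: Loose grey ball valve with a red lever, 70 mm long, 54 mm high; origin at the centre of its underside. Leave alone.

How it is judged:
By the outcome, as a careful person would: the job done as asked, in the order asked, and still so for the second after the job is handed in, with the robot touching nothing.
It also fails if it takes over 72 s, if anything falls off the work surface, if the arm or the gripper's body presses on something with over 40 N, if the wrist force passes 120 N, or if a joint passes its speed limit or range.

### The arm

A 7-joint arm with a two-finger parallel gripper is mounted at the origin on the work surface. World frame = base frame: x ahead of the robot, y to its left, z up, the work surface at z = 0. Lengths are in m, angles in rad, forces in N, time in s.
With the tool pointing down it reaches from about 0.425 to 0.875 m from the base axis. Payload 9.9 kg.
Tool frame: the origin (TCP) lies midway between the tips of the shut fingers; the grasp point (between the pads) lies ctrl.tcp_to_grasp behind it (ctrl.tcp_to_grasp is the distance from the TCP to the grasp point, in m); z points along the fingers, y is the direction in which the jaws open and shut (so a half turn about z gives the same grasp; the last joint's range is limited). The gripper opens to 85 mm and grips with 20 to 120 N. Pads are 22 mm wide; open, the fingers measure 114 mm over their backs; the gripper's body (76 mm by 85 mm) begins 54 mm behind the grasp point. The pads swing forward as they close: fully open they stand 13 mm farther back than shut.
Start: joints at [-0.084, 0.576, 0.025, 1.437, -0.015, 1.129, -0.057], TCP at [0.675, 0, 0.231] pointing down, gripper open.
Joint ranges: [-2.76, 2.76], [-0.34, 2.15], [-1.52, 1.57], [0.19, 2.46], [-1.09, 4.23], [0.17, 1.99], [-2.82, 2.82]. Speed limits (rad/s): [2.22, 2.22, 3.01, 3.01, 3.14, 3.14, 3.14].

### API

Orientations are given as a 3x3 rotation matrix whose columns are the frame's x, y, z axes.
In Python, from plant import ctrl, eyes, models gives the robot as it stands.
- The arm moves only by the shell command python3 -m jog 'ROWS' [FORCE]. ROWS is JSON, a list that holds one entry, the list of rows, each a list of 7 numbers: the shift along the tool's x, y, z as a fraction of full scale, then the turn, a rotation vector about the tool's x, y, z as a fraction of full scale, then the finger opening in mm, from 0 to 85.4. A call has 1 to 12 rows; each row is the pose to reach, as a shift and turn from the pose commanded when the call began, along the tool's axes at that moment; what a row does not reach only later rows make up. Full scale, the value 1, is 25 cm for a shift and pi/4 rad for a turn. A row lasts 1/8 s, in which the tool goes at most 62.5 mm and 10.7 degrees, less where a joint would pass 70% of its speed; a pose out of reach is approached as far as the arm can. A call with a number of a shift or a turn outside -1 to 1 is refused whole. A call with a gripper value outside its range is refused whole. The fingers move at their own pace and stop on an object; FORCE is the grip in N (left out, the last holds). Time passes only in rows, so rows that repeat a pose let the fingers close. It gives the time, the measured TCP pose, the force and the opening at its end, in the units of the state.
- ctrl.sense(): the state, without advancing time (a new reading comes with each control period).
- eyes.capture(name): name is "scene" or "side" or "wrist"; returns (picture, depth): 420x560x3 uint8, red, green, blue; 420x560 float32, m along the optical axis (not along the pixel's ray), 0 where there is no reading.
- eyes.camera_info(name): a dict with "vertical_fov" (degrees; the focal length in pixels is half the picture's height over the tangent of half this angle, whatever the lens; pixels are square), "cx", "cy" (the principal point, pixels), "distortion" ([k1, k2, p1, p2, k3] as OpenCV has them; the pictures are not rectified), "xyz" and "orientation" of the camera in the world. Camera axes: x right, y up, looking along -z (the intrinsics and any distortion apply to the point x, -y, -z); pixel columns grow to the right and rows downward; lengths in m; the calibration is good to about 2 mm. A picture is of the moment at which its call begins: read the wrist's pose just before it. camera_info takes no time and is no camera call; for the wrist camera it gives the pose at the moment of the call.
- ctrl.job_done(): hands the job in, once; it reports no verdict.
Trained networks look in the newest picture that a camera, given by its name, has taken for a name from the list of things; names that differ only in an ending like _2 or _b are one class to them, and where a whole thing is asked for, a point or a joint stands for the part that bears it (a point fixed in the world has none). Each returns a list of dicts, best first, with "score" (0 to 1); they miss things now and then, are a little off and sometimes report something else, mostly with a low value. They report only what shows in the picture. A call takes as long as a camera call.
- models.recognise(camera, query): "centre" ([x, y, z] in m, in world coordinates, good to about 4 mm: the middle of the surface that is visible of it).
- models.tip_of(camera, query): "centre" ([x, y, z] in m, in world coordinates, good to about 4 mm: a listed point, or the origin of a listed thing).
The state is a dict: "clock": time; "joint_pos": joint angles; "joint_vel": joint speeds; "joint_efforts": joint torques, N m; "tool_pos": TCP position; "tool_rot": TCP orientation; "force": force on the tool from outside, world axes, zero at the start; "wrist_torque": the same for the moment, N m; "opening": finger opening in m.
Only numpy, scipy, OpenCV 4.12 (cv2) and the standard library are available. Lean on these libraries where they do the work, as an engineer would, in place of code of your own. Each camera call takes 0.05 s, during which the arm holds its last target.

## Working session

There is one attempt and no reset: what is moved stays moved. The work goes in short steps, Python scripts to look and compute and a shell command to move; the robot and the scene stay as the last step left them, time stands still between calls to the robot, and variables do not carry over. Pictures are saved under pics/ and viewed, and the job is handed in when it is done.

```bash
ls; mkdir -p pics; cat > h.py <<'E'
import numpy as np, cv2
from plant import ctrl, eyes, models
def snap(cam,name):
    p,d=eyes.capture(cam); cv2.imwrite(f'pics/{name}.png',p[:,:,::-1]); np.save(f'pics/{name}_d.npy',d); return p,d
def pts(info,d):
    h,w=d.shape; f=h/2/np.tan(np.radians(info['vertical_fov'])/2)
    K=np.array([[f,0,info['cx']],[0,f,info['cy']],[0,0,1]])
    u,v=np.meshgrid(np.arange(w),np.arange(h))
    uv=np.stack([u,v],-1).reshape(-1,1,2).astype(float)
    n=cv2.undistortPoints(uv,K,np.array(info['distortion'],float)).reshape(h,w,2)
    P=np.stack([n[...,0]*d,-n[...,1]*d,-d],-1)
    return P@np.array(info['orientation']).T+np.array(info['xyz'])
E
python3 - <<'E'
from h import *
for c in ['scene','side']:
    i=eyes.camera_info(c); print(c,i)
    p,d=snap(c,c+'0'); np.save(f'pics/{c}0_p.npy',pts(i,d))
s=ctrl.sense(); print(s['clock'],s['tool_pos'],s['tool_rot'],s['force'],s['opening'],ctrl.tcp_to_grasp)
for c in ['scene','side']:
  for q in ['cabinet','door_center','knuckle_axis','rack','hinge_nominal','door_stop','drip_cap']:
    r=models.tip_of(c,q); print(c,q,[(x['score'],np.round(x['centre'],4)) for x in r[:2]])
print(ctrl.sense()['clock'])
E
```

```text
pics
scene {'vertical_fov': 43.00792186584573, 'cx': 288.1141209376538, 'cy': 208.69285105117828, 'distortion': array([-0.02541154,  0.        ,  0.        ,  0.        ,  0.        ]), 'xyz': array([ 0.96403566, -0.68960551,  0.74164062]), 'orientation': array([[ 0.85519345, -0.31582585,  0.41097226],
       [ 0.51829227,  0.52744738, -0.6731808 ],
       [-0.00415834,  0.78870355,  0.61475965]])}
side {'vertical_fov': 45.27689190447478, 'cx': 284.60956904104444, 'cy': 219.88464181199546, 'distortion': array([-0.11894983,  0.        ,  0.        ,  0.        ,  0.        ]), 'xyz': array([0.19524559, 0.65355028, 0.94724261]), 'orientation': array([[-0.88463724,  0.33263425, -0.32675894],
       [-0.46598798, -0.65548007,  0.59430723],
       [-0.01649703,  0.67801205,  0.73486564]])}
0.1 [6.74601901e-01 2.53360834e-05 2.30557466e-01] [[-5.06609149e-05  9.99998945e-01 -1.45168322e-03]
 [ 9.99999997e-01  5.05653549e-05 -6.58636580e-05]
 [-6.57901837e-05 -1.45168655e-03 -9.99998944e-01]] [ 0.07783249  0.47021318 -0.73114585] 0.08554272862167209 0.0187
scene cabinet []
scene door_center [(0.9, array([ 0.5426, -0.2656,  0.0987]))]
scene knuckle_axis [(0.92, array([ 0.5415, -0.1709,  0.0295])), (0.72, array([0.5712, 0.1608, 0.2066]))]
scene rack [(0.82, array([ 0.542 , -0.2752, -0.0026]))]
scene hinge_nominal [(0.7, array([0.4896, 0.1045, 0.1562]))]
scene door_stop [(0.97, array([0.6273, 0.2053, 0.1029]))]
scene drip_cap [(0.96, array([0.5714, 0.1619, 0.2054]))]
side cabinet [(0.83, array([0.5268, 0.2304, 0.0021]))]
side door_center [(0.6, array([ 0.5468, -0.2719,  0.1036]))]
side knuckle_axis [(0.71, array([ 0.5468, -0.1734,  0.0279])), (0.44, array([ 0.5436, -0.27  ,  0.0048]))]
side rack [(0.7, array([ 0.5412, -0.2779,  0.0027])), (0.57, array([0.4868, 0.0989, 0.1563]))]
side hinge_nominal [(0.6, array([0.4886, 0.098 , 0.1525]))]
side door_stop []
side drip_cap [(0.9, array([0.5663, 0.1583, 0.2058]))]
0.8
```

View pics/scene0.png

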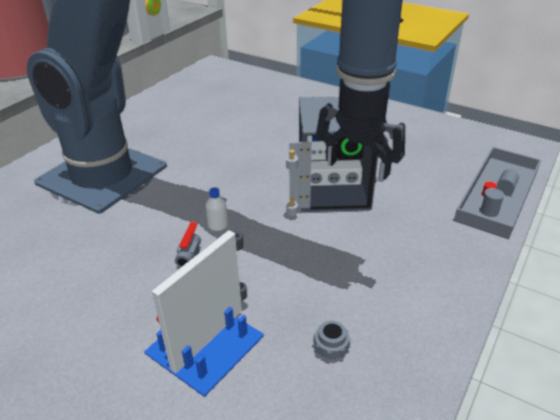

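View pics/side0.png

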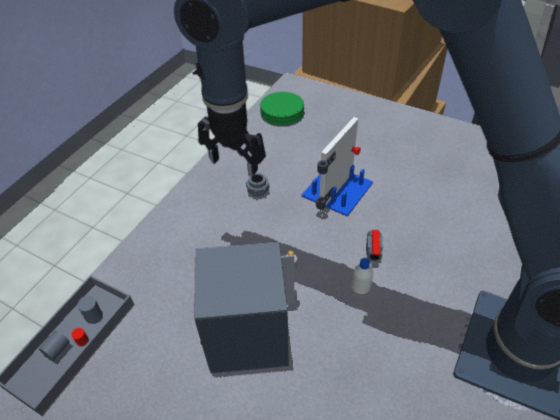

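The scene camera shows the door in the blue rack at about (200,300), the cabinet behind the gripper at (340,160), and the hinge strip and pins at (292,155)–(292,210). The side camera shows the cabinet top at (240,280), the door at (340,160) and the knuckles at (325,165) and (322,208). Next I'll fit the poses from depth.

```bash
python3 - <<'E'
import numpy as np, cv2
for c in ['scene','side']:
    P=np.load(f'pics/{c}0_p.npy'); I=cv2.imread(f'pics/{c}0.png').astype(int)
    x,y,z=P[...,0],P[...,1],P[...,2]
    # table
    m=(abs(z)<.01)&(x>.4)&(x<.8)&(abs(y)<.3); print(c,'table z',np.median(z[m]))
    # cabinet top
    m=(abs(z-.214)<.006)&(x>.38)&(x<.7)&(y>.08)&(y<.36)
    m=cv2.morphologyEx(m.astype(np.uint8),cv2.MORPH_OPEN,np.ones((3,3)))
    n,l,st,_=cv2.connectedComponentsWithStats(m); k=1+np.argmax(st[1:,4]); m=l==k
    q=P[m][:,:2]; r=cv2.minAreaRect((q*1000).astype(np.float32)); print('cab top',m.sum(),np.median(z[m]),r,cv2.boxPoints(r))
    # door top
    white=(I.min(-1)>140)
    m=(abs(z-.193)<.006)&(x>.45)&(x<.65)&(y<-.15)&(y>-.4)
    q=P[m][:,:2]
    print('door top',m.sum(),np.median(z[m]),cv2.minAreaRect((q*1000).astype(np.float32)),np.median(q,0))
    # door face
    m=(z>.06)&(z<.18)&(x>.48)&(x<.62)&(y<-.18)&(y>-.37)&(I.max(-1)-I.min(-1)<40)&(I.min(-1)>90)
    if m.sum()>200:
        q=P[m]; v=cv2.fitLine(q[:,:2].astype(np.float32),cv2.DIST_HUBER,0,.01,.01).ravel(); print('face',m.sum(),v,np.degrees(np.arctan2(-v[0],v[1])),q[:,1].min(),q[:,1].max(),q[:,2].max())
    # brass/steel pins region
    m=(z>.02)&(z<.2)&(np.hypot(x-.489,y-.101)<.03)
    print('pin pts',m.sum())
    for a in range(20,190,10):
        mm=m&(z>a/1000)&(z<a/1000+.01)
        if mm.sum()>4: print(a,mm.sum(),np.round(P[mm][:,:2].mean(0),4), np.round(P[mm][:,:2].min(0),4),np.round(P[mm][:,:2].max(0),4))
E
```

```text
scene table z 0.00046287016610152554
cab top 840 0.21496819285050073 ((501.4591979980469, 203.2003173828125), (86.25177764892578, 159.92832946777344), 33.2486686706543) [[421.5508   246.42946 ]
 [509.23532  112.681595]
 [581.36755  159.97118 ]
 [493.68307  293.71906 ]]
door top 930 0.1927169492614333 ((543.66357421875, -266.23077392578125), (165.2447509765625, 16.188121795654297), 84.71854400634766) [ 0.54465835 -0.27551896]
face 4567 [ 0.09265236  0.9956985   0.5504521  -0.25913316] -5.3162136 -0.34928573029311283 -0.1801865080923516 0.17995898702645519
pin pts 1025
20 56 [0.4968 0.1031] [0.4834 0.0867] [0.5051 0.1286]
30 106 [0.4941 0.1053] [0.4781 0.0874] [0.5053 0.1276]
40 56 [0.4922 0.1133] [0.4802 0.0955] [0.503  0.1259]
50 66 [0.4913 0.1154] [0.4776 0.0948] [0.5043 0.1271]
60 53 [0.4919 0.1196] [0.4788 0.1103] [0.5075 0.1285]
70 51 [0.4906 0.1188] [0.4783 0.1098] [0.5047 0.1271]
80 52 [0.4906 0.119 ] [0.4798 0.1113] [0.5028 0.1291]
90 52 [0.4914 0.1191] [0.4797 0.1101] [0.505  0.1274]
100 52 [0.4921 0.1199] [0.4794 0.1118] [0.5065 0.1289]
110 46 [0.4919 0.1197] [0.4795 0.1099]
[... 1191 characters left out ...]
843 0.1159] [0.4773 0.1094] [0.4915 0.121 ]
70 23 [0.4846 0.1157] [0.4771 0.111 ] [0.4921 0.12  ]
80 28 [0.4846 0.116 ] [0.4763 0.1107] [0.4932 0.1215]
90 28 [0.4853 0.1159] [0.477  0.1091] [0.4941 0.1225]
100 28 [0.4849 0.1161] [0.4769 0.1106] [0.4925 0.1223]
110 32 [0.4853 0.1162] [0.4772 0.1105] [0.4939 0.123 ]
120 30 [0.4857 0.1165] [0.4771 0.11  ] [0.4944 0.1231]
130 40 [0.4851 0.1149] [0.4765 0.0964] [0.4948 0.1229]
140 42 [0.484  0.1125] [0.4764 0.0949] [0.4962 0.1235]
150 61 [0.4844 0.1082] [0.4769 0.087 ] [0.4993 0.1229]
160 40 [0.4864 0.1163] [0.4763 0.1011] [0.4952 0.1233]
170 60 [0.4877 0.1116] [0.4767 0.093 ] [0.4972 0.1243]
180 24 [0.487  0.1172] [0.4761 0.1117] [0.4968 0.1234]
```

```bash
python3 - <<'E'
import cv2
a=cv2.imread('pics/scene0.png')[120:230,260:420]; cv2.imwrite('pics/c1.png',cv2.resize(a,None,fx=5,fy=5,interpolation=cv2.INTER_CUBIC))
a=cv2.imread('pics/side0.png')[100:400,180:400]; cv2.imwrite('pics/c2.png',cv2.resize(a,(440,600),interpolation=cv2.INTER_CUBIC))
E
```

```text
(no output)
```

View pics/c1.png

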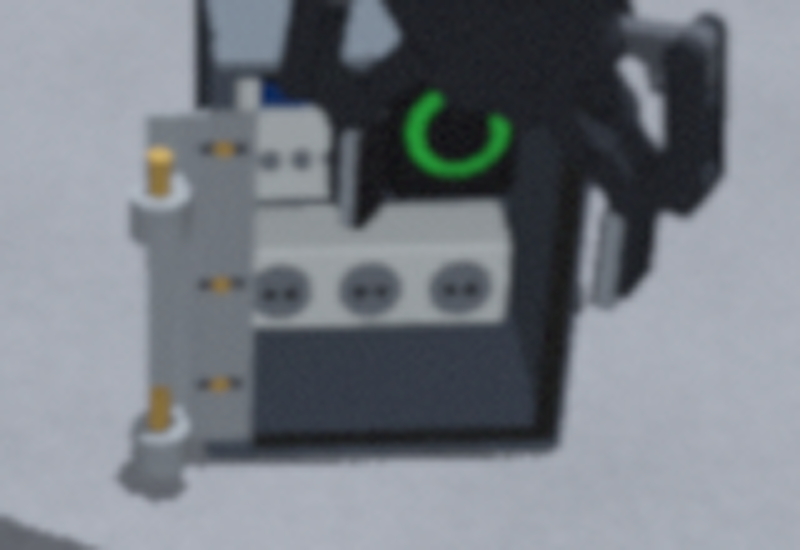

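View pics/c2.png

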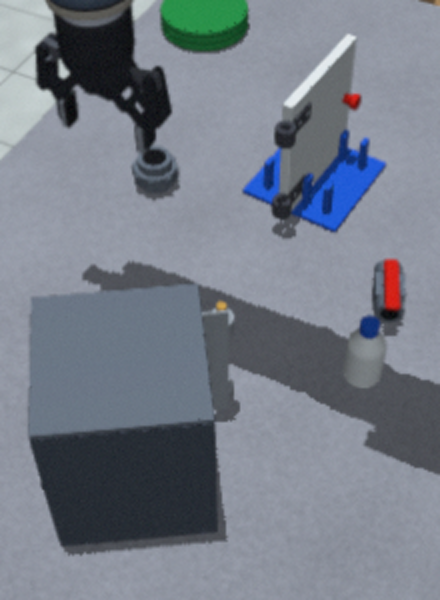

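The crop of the scene view shows the upper pin tip at (160,155) and the lower one at (160,390), both clear of obstruction. The bottle and valve stand between the rack and the robot. Next: a tighter fit of the cabinet and pins, the obstacle positions, and the wrist view.

```bash
python3 - <<'E'
from h import *
from scipy.optimize import least_squares
for c in ['scene','side']:
    P=np.load(f'pics/{c}0_p.npy'); I=cv2.imread(f'pics/{c}0.png').astype(int)
    x,y,z=P[...,0],P[...,1],P[...,2]
    m=(abs(z-.2142)<.004)&(x>.38)&(x<.7)&(y>.08)&(y<.36)
    n,l,st,_=cv2.connectedComponentsWithStats(m.astype(np.uint8)); k=1+np.argmax(st[1:,4]); m=l==k
    q=P[m][:,:2]
    for yaw in [123.2,123.5,123.8]:
        t=np.radians(yaw); ex=np.array([np.cos(t),np.sin(t)]); ey=np.array([-ex[1],ex[0]])
        a=q@ex;b=q@ey; print(c,yaw,'x pct',np.round(np.percentile(a,[.2,1,2,98,99,99.8])*1000,1),'y',np.round(np.percentile(b,[.2,1,2,98,99,99.8])*1000,1))
    # front edge line: for bins along y, min x
    t=np.radians(123.5); ex=np.array([np.cos(t),np.sin(t)]); ey=np.array([-ex[1],ex[0]]); a=q@ex;b=q@ey
    for nm,u,v,f in [('front',b,a,np.min),('ymax',a,b,np.max),('ymin',a,b,np.min)]:
        bins=np.arange(u.min()+.01,u.max()-.01,.004); U=[];V=[]
        for s in bins:
            k=(u>=s)&(u<s+.004)
            if k.sum()>3: U.append(s+.002);V.append(f(v[k]))
        U=np.array(U);V=np.array(V); r=least_squares(lambda p:p[0]+p[1]*(U-U.mean())-V,[V.mean(),0],loss='soft_l1',f_scale=.001); print(c,nm,np.round(r.x[0]*1000,2),'slope deg',np.round(np.degrees(np.arctan(r.x[1])),2),len(U))
    # brass
    B,G,R=I[...,0],I[...,1],I[...,2]
    br=(R-B>50)&(np.hypot(x-.489,y-.103)<.035)&(z>.03)&(z<.2)
    print('brass',br.sum(), np.round(np.c_[P[br]*1000],0)[:60].tolist() if br.sum()<70 else '')
    for q_ in ['additive','union','valve','rack']:
        print(q_,[(r['score'],np.round(r['centre'],3)) for r in models.tip_of(c,q_)[:1]])
snap('wrist','wrist0'); print(eyes.camera_info('wrist')); print(ctrl.sense()['clock'])
E
```

```text
scene 123.2 x pct [-182.9 -181.3 -180.6  -29.8  -28.3  -26.2] y [-573.4 -571.2 -569.1 -488.4 -488.1 -487.7]
scene 123.5 x pct [-185.5 -184.  -183.2  -32.6  -31.1  -29.1] y [-573.2 -571.  -568.9 -487.8 -487.5 -487.2]
scene 123.8 x pct [-188.  -186.6 -185.8  -35.5  -33.9  -31.8] y [-572.9 -570.7 -568.6 -487.3 -486.8 -486.5]
scene front -114.87 slope deg -67.69 17
scene ymax -488.72 slope deg -0.23 35
scene ymin -540.76 slope deg -28.64 35
brass 56 [[504.0, 128.0, 166.0], [508.0, 126.0, 168.0], [487.0, 101.0, 172.0], [489.0, 101.0, 173.0], [489.0, 104.0, 172.0], [493.0, 102.0, 174.0], [503.0, 130.0, 162.0], [506.0, 129.0, 164.0], [490.0, 96.0, 174.0], [492.0, 96.0, 175.0], [493.0, 99.0, 173.0], [494.0, 100.0, 173.0], [489.0, 96.0, 171.0], [491.0, 98.0, 171.0], [495.0, 96.0, 173.0], [492.0, 103.0, 168.0], [490.0, 96.0, 169.0], [491.0, 98.0, 168.0], [493.0, 98.0, 169.0], [495.0, 99.0, 169.0], [489.0, 97.0, 166.0], [492.0, 95.0, 168.0], [493.0, 99.0, 166.0], [492.0, 96.0, 165.0], [492.0, 100.0, 163.0], [490.0, 99.0, 160.0], [493.0, 97.0, 162.0], [492.0, 96.0, 160.0], [494.0, 97.0, 160.0], 
[... 1502 characters left out ...]
], [484.0, 101.0, 175.0], [489.0, 105.0, 173.0], [489.0, 101.0, 170.0], [486.0, 102.0, 173.0], [484.0, 101.0, 172.0]]
additive [(0.55, array([ 0.367, -0.005, -0.001]))]
union []
valve [(0.75, array([ 0.374, -0.118,  0.001]))]
rack [(0.7, array([ 0.541, -0.278,  0.003]))]
{'vertical_fov': 67.62053548869844, 'cx': 275.95259658503943, 'cy': 203.4961850775109, 'distortion': array([-0.03982342,  0.        ,  0.        ,  0.        ,  0.        ]), 'xyz': array([0.67400008, 0.08114112, 0.37389387]), 'orientation': array([[ 9.99999492e-01, -3.57353652e-04,  9.42821388e-04],
       [ 4.26378535e-05,  9.49237032e-01,  3.14561689e-01],
       [-1.00737074e-03, -3.14561489e-01,  9.49236564e-01]])}
1.25
```

View pics/wrist0.png

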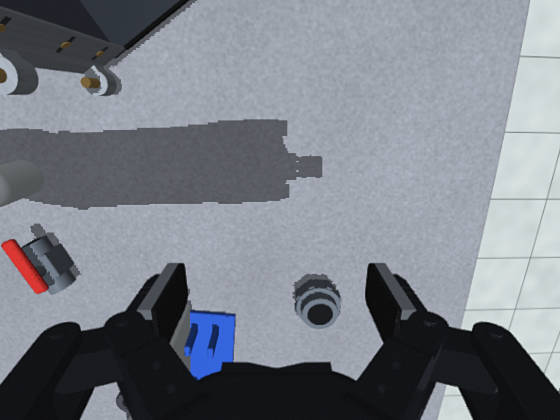

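The wrist view shows both pins at (5,75) and (95,82), the valve at (40,260) and the union at (318,305). It looks down past tool +x, so it will see the knuckles and pins while I hang the door. From the fits, the cabinet yaw is about 123.5°, the pin is near (0.489, 0.1005) and the door is at (0.542, −0.266) with yaw −5.4°.

```bash
python3 -m jog '[[[-0.15,-0.09,0,0,0,0.03,85],[-0.3,-0.18,0,0,0,0.06,85],[-0.45,-0.27,0,0,0,0.09,85],[-0.6,-0.36,0,0,0,0.12,85],[-0.75,-0.45,0,0,0,0.12,85],[-0.9,-0.53,0,0,0,0.12,85],[-0.96,-0.53,0,0,0,0.12,85],[-0.96,-0.53,0,0,0,0.12,85]]]'
python3 - <<'E'
from h import *
for c in ['scene','side','wrist']:
    i=eyes.camera_info(c); p,d=snap(c,c+'1'); np.save(f'pics/{c}1_p.npy',pts(i,d))
    P=pts(i,d); x,y,z=P[...,0],P[...,1],P[...,2]
    m=(abs(z-.193)<.005)&(x>.5)&(x<.6)&(y<-.15)&(y>-.4)
    if m.sum()>30: q=P[m][:,:2]; print(c,m.sum(),np.median(z[m]),cv2.minAreaRect((q*1000).astype(np.float32)))
s=ctrl.sense(); print(s['clock'],s['tool_pos'],np.round(s['tool_rot'],4).tolist(),s['force'])
E
```

```text
clock: 2.25
tool_pos: [0.5427, -0.2407, 0.2313]
tool_rot: [[0.096, 0.995, 0.0], [0.995, -0.096, -0.0], [-0.0, 0.0, -1.0]]
force: [1.6, 0.5, -0.3]
opening: 0.0847
scene 825 0.19290535204160508 ((543.8458251953125, -267.312744140625), (163.40518188476562, 16.024154663085938), 84.90928649902344)
side 234 0.1927515144442971 ((541.6636962890625, -256.9903869628906), (146.8467559814453, 18.156612396240234), 85.7540512084961)
wrist 4571 0.19285187340813503 ((540.3053588867188, -265.67767333984375), (161.14166259765625, 14.05832576751709), 84.78215026855469)
2.4 [ 0.5433657  -0.23818745  0.23110125] [[0.0918, 0.9958, 0.0001], [0.9958, -0.0918, 0.001], [0.001, 0.0, -1.0]] [-0.18679947 -0.18791641 -0.0392778 ]
```

View pics/wrist1.png

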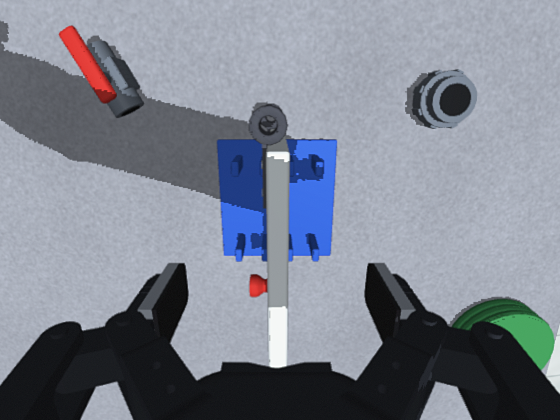

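View pics/side1.png

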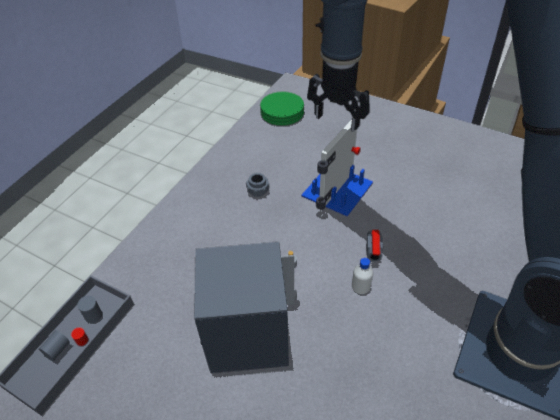

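The wrist camera looks straight down on the upright door. The upper knuckle's bore is at (268,122), and the fingers straddle the top edge at x≈277. I'll descend and grip at the middle of the edge.

```bash
python3 -m jog '[[[-0.104,0.005,0,0,0,0,85],[-0.104,0.005,0.1,0,0,0,85],[-0.104,0.005,0.2,0,0,0,85],[-0.104,0.005,0.26,0,0,0,85],[-0.104,0.005,0.284,0,0,0,60],[-0.104,0.005,0.284,0,0,0,30],[-0.104,0.005,0.284,0,0,0,8],[-0.104,0.005,0.284,0,0,0,8],[-0.104,0.005,0.284,0,0,0,8],[-0.104,0.005,0.284,0,0,0,8]]]' 60
python3 - <<'E'
from h import *
snap('wrist','wrist2')
s=ctrl.sense(); print(s['clock'],s['tool_pos'],s['force'],s['wrist_torque'],s['opening'])
E
```

```text
clock: 3.65
tool_pos: [0.5419, -0.2663, 0.1611]
tool_rot: [[0.094, 0.996, 0.002], [0.996, -0.094, -0.001], [-0.001, 0.002, -1.0]]
force: [-0.6, 0.4, 6.9]
opening: 0.0131
3.7 [ 0.54182484 -0.26630459  0.16114182] [ 0.2505457  -0.15440851  5.6966429 ] [ 0.02855365  0.01810853 -0.03652693] 0.01320002172324026
```

View pics/wrist2.png

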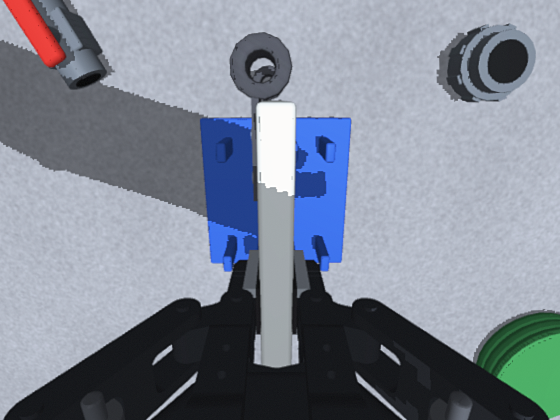

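Grip is good (13 mm opening), and the upper bore at (262,66) is in clear view. Lifting straight out, then carrying and turning.

```bash
python3 -m jog '[[[0,0,-0.04,0,0,0,8],[0,0,-0.1,0,0,0,8],[0,0,-0.18,0,0,0,8],[0,0,-0.24,0,0,0,8],[0,0,-0.24,0,0,0,8],[0.08,0,-0.24,0,0,-0.05,8],[0.18,0,-0.24,0,0,-0.15,8],[0.29,0,-0.24,0,0,-0.25,8],[0.4,0,-0.24,0,0,-0.35,8],[0.48,0,-0.24,0,0,-0.42,8],[0.5,0,-0.24,0,0,-0.44,8],[0.5,0,-0.24,0,0,-0.44,8]]]' 60
python3 - <<'E'
from h import *
snap('wrist','wrist3'); snap('side','side3')
s=ctrl.sense(); print(s['clock'],s['tool_pos'],s['force'],s['wrist_torque'],s['opening'])
E
```

```text
clock: 5.2
tool_pos: [0.5531, -0.1419, 0.2203]
tool_rot: [[-0.248, 0.969, 0.0], [0.969, 0.248, -0.001], [-0.001, -0.0, -1.0]]
force: [-0.8, 0.3, -3.2]
opening: 0.0132
5.3 [ 0.55289054 -0.14283479  0.2202972 ] [-0.4599307  -0.5950032  -3.37692595] [-0.08098427 -0.03292904  0.0643083 ] 0.01307526184315989
```

View pics/wrist3.png

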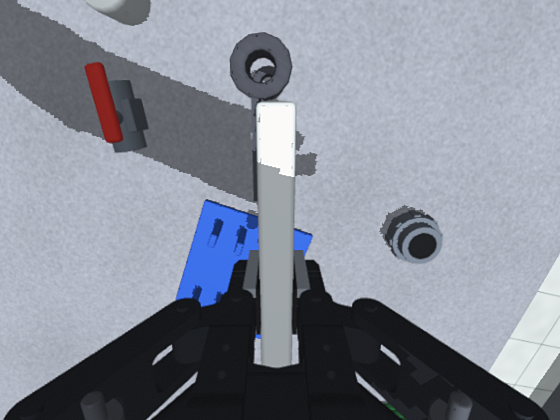

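View pics/side3.png

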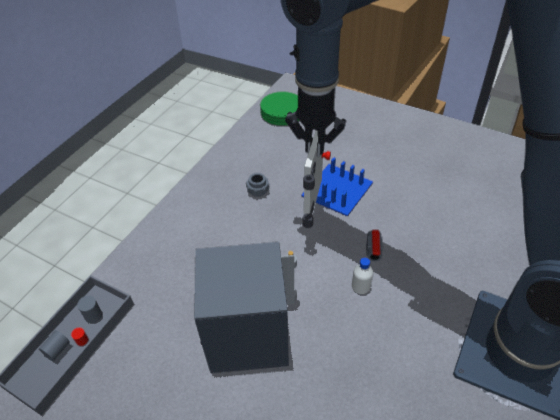

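The door is hanging clear of the rack (about 3.3 N) and hasn't shifted in the grip, since the knuckle is at the same pixels. Moving to a stand-off about 30 mm in front of the pins, square to the front.

```bash
python3 -m jog '[[[0.06,0.02,0,0,0,-0.05,8],[0.14,0.05,0,0,0,-0.12,8],[0.23,0.08,0,0,0,-0.2,8],[0.32,0.11,0,0,0,-0.28,8],[0.41,0.14,0,0,0,-0.35,8],[0.49,0.165,0,0,0,-0.4,8],[0.53,0.175,0,0,0,-0.42,8],[0.539,0.178,0,0,0,-0.424,8],[0.539,0.178,0,0,0,-0.424,8],[0.539,0.178,0,0,0,-0.424,8]]]' 60
python3 - <<'E'
from h import *
for c in ['scene','side','wrist']:
    i=eyes.camera_info(c); p,d=snap(c,c+'4'); np.save(f'pics/{c}4_p.npy',pts(i,d))
s=ctrl.sense(); print(s['clock'],s['tool_pos'],np.round(s['tool_rot'],4).tolist(),s['force'],s['wrist_torque'],s['opening'])
E
```

```text
clock: 6.55
tool_pos: [0.5626, -0.001, 0.2203]
tool_rot: [[-0.55, 0.835, -0.0], [0.835, 0.55, -0.0], [-0.0, -0.0, -1.0]]
force: [-0.1, -0.5, -3.4]
opening: 0.013
6.7 [ 0.56263212 -0.00056656  0.22027431] [[-0.5508, 0.8346, -0.0001], [0.8346, 0.5508, -0.0002], [-0.0001, -0.0002, -1.0]] [-0.30992568  0.66875369 -2.82449227] [-0.04205287  0.0421891  -0.01434349] 0.013425666436483486
```

View pics/wrist4.png

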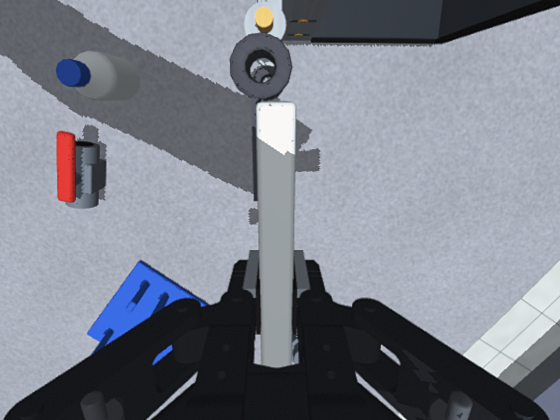

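View pics/scene4.png

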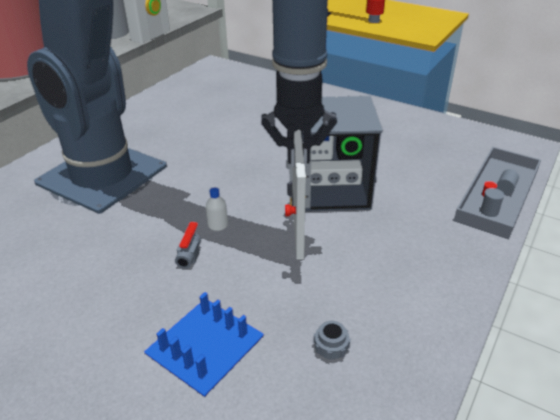

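View pics/side4.png

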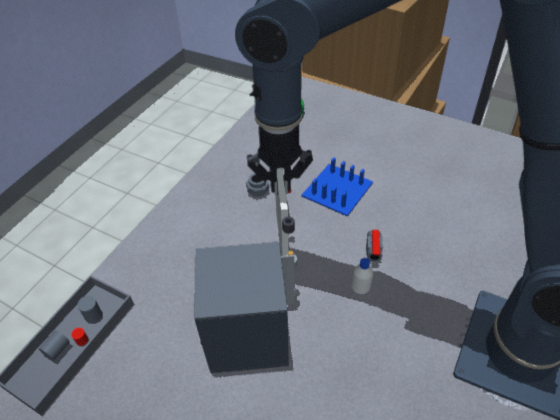

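The wrist view shows the brass pin top at (263,16), just beyond the upper knuckle ring at (260,66). I'll fit both to get the offset.

```bash
cat >> h.py <<'E'
def ray_at_z(info,uv,z,shape=(420,560)):
    h=shape[0]; f=h/2/np.tan(np.radians(info['vertical_fov'])/2)
    K=np.array([[f,0,info['cx']],[0,f,info['cy']],[0,0,1]])
    n=cv2.undistortPoints(np.array(uv,float).reshape(-1,1,2),K,np.array(info['distortion'],float)).reshape(-1,2)
    r=np.c_[n[:,0],-n[:,1],-np.ones(len(n))]@np.array(info['orientation']).T
    o=np.array(info['xyz']); return o+r*((z-o[2])/r[:,2])[:,None]
def circfit(q):
    A=np.c_[2*q,np.ones(len(q))]; s=np.linalg.lstsq(A,(q**2).sum(1),rcond=None)[0]
    return s[:2],np.sqrt(s[2]+s[:2]@s[:2])
E
python3 - <<'E'
from h import *
I=cv2.imread('pics/wrist4.png'); P=np.load('pics/wrist4_p.npy'); i=eyes.camera_info('wrist')
B,G,R=[I[...,k].astype(int) for k in range(3)]
x,y,z=P[...,0],P[...,1],P[...,2]
# knuckle top
m=(abs(z-.2322)<.004); m[:, :200]=0; m[:, 330:]=0; m[110:]=0; m[G>120]=0
print('ktop',m.sum(),np.median(z[m]))
c,_=cv2.findContours(m.astype(np.uint8),cv2.RETR_EXTERNAL,cv2.CHAIN_APPROX_NONE)
c=max(c,key=cv2.contourArea).reshape(-1,2); w=ray_at_z(i,c,.2322)[:,:2]; ck,rk=circfit(w*1000); print('knuckle outer',ck,rk)
# inner bore contour at top
cs,hh=cv2.findContours(m.astype(np.uint8),cv2.RETR_CCOMP,cv2.CHAIN_APPROX_NONE)
for k,cc in enumerate(cs):
    if hh[0][k][3]>=0 and len(cc)>20: w=ray_at_z(i,cc.reshape(-1,2),.2322)[:,:2]; print('hole',circfit(w*1000))
br=(R-B>60)&(np.arange(420)[:,None]<40)&(abs(np.arange(560)[None]-264)<14)
print('pin z',np.median(z[br]),br.sum())
ys,xs=np.nonzero(br); print(xs.min(),xs.max(),ys.min(),ys.max())
top=br&(abs(z-.172)<.004)
c,_=cv2.findContours(br.astype(np.uint8),cv2.RETR_EXTERNAL,cv2.CHAIN_APPROX_NONE)
c=max(c,key=cv2.contourArea).reshape(-1,2); w=ray_at_z(i,c,.172)[:,:2]; print('pin contour as top',circfit(w*1000), circfit(w[w[:,1]>np.median(w[:,1])]*1000))
np.set_printoptions(suppress=True); print(np.round(w*1000,1)[::3].tolist())
cv2.imwrite('pics/c4.png',cv2.resize(I[0:110,200:340],None,fx=5,fy=5,interpolation=cv2.INTER_NEAREST))
E
```

```text
ktop 2628 0.23190441684192348
knuckle outer [505.31008415  73.59146209] 12.138189942954554
hole (array([505.17107199,  74.2009793 ]), np.float64(5.643098889279928))
pin z 0.1720317616076647 305
255 272 7 27
pin contour as top (array([487.42354915,  99.57958879]), np.float64(4.846075846756015)) (array([487.32303902,  99.61238161]), np.float64(4.83731890511314))
[[483.7, 103.0], [482.8, 101.3], [482.7, 99.4], [483.1, 97.9], [483.8, 96.7], [485.1, 95.7], [486.3, 94.8], [488.2, 94.8], [489.9, 95.3], [491.0, 96.6], [492.1, 97.9], [492.2, 99.8], [491.8, 101.3], [491.0, 102.5], [489.8, 103.5], [488.5, 104.4], [486.6, 104.3], [485.0, 103.8]]
```

View pics/c4.png

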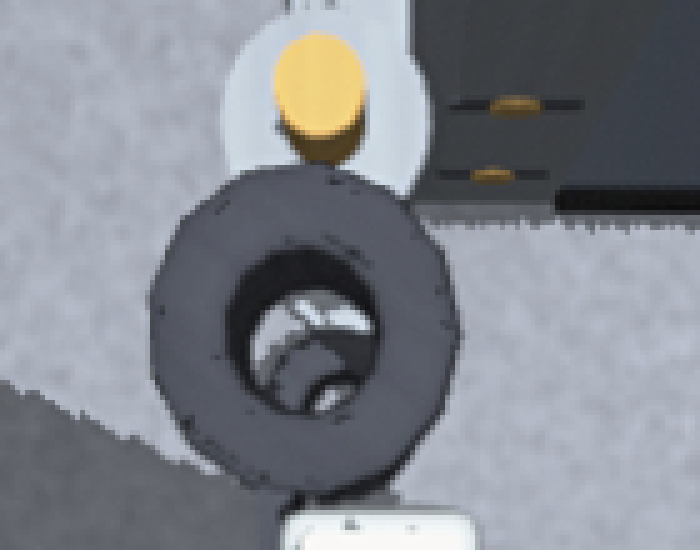

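The fits are clean, with knuckle radius 12.1 and pin radius 4.85: the knuckle is at (505.2,73.9) and the pin at (487.4,99.6). I'll lower to just above tip height while still in front, then measure again so that depth-dependent bias shows up.

```bash
python3 -m jog '[[[0,0,0.03,0,0,0,8],[0,0,0.07,0,0,0,8],[0,0,0.1,0,0,0,8],[0,0,0.104,0,0,0,8],[0,0,0.104,0,0,0,8],[0,0,0.104,0,0,0,8]]]' 60
cat > meas.py <<'E'
from h import *
import sys
tag=sys.argv[1]
np.set_printoptions(suppress=True,precision=2)
i=eyes.camera_info('wrist'); s=ctrl.sense(); I,d=snap('wrist',tag); P=pts(i,d)
R,G,B=[I[...,k].astype(int) for k in range(3)]
x,y,z=P[...,0],P[...,1],P[...,2]
kz=.1005+.0725+s['tool_pos'][2]-.1611
m=(abs(z-kz)<.005); m[:, :200]=0; m[:, 330:]=0; m[110:]=0; m[G>120]=0
print('clock',s['clock'],'tcp',s['tool_pos']*1000,'kax z',kz*1000-145,'meas ktop z',np.median(z[m])*1000,'F',s['force'],'T',s['wrist_torque'])
c,_=cv2.findContours(m.astype(np.uint8),cv2.RETR_EXTERNAL,cv2.CHAIN_APPROX_NONE)
c=max(c,key=cv2.contourArea).reshape(-1,2); w=ray_at_z(i,c,kz)[:,:2]; ck,rk=circfit(w*1000); print('knuckle outer',ck,rk)
cs,hh=cv2.findContours(m.astype(np.uint8),cv2.RETR_CCOMP,cv2.CHAIN_APPROX_NONE)
for k,cc in enumerate(cs):
    if hh[0][k][3]>=0 and len(cc)>20: w=ray_at_z(i,cc.reshape(-1,2),kz)[:,:2]; hc,hr=circfit(w*1000); print('hole',hc,hr); 
    if hh[0][k][3]>=0 and len(cc)>20: ck=(ck+hc)/2
br=(R-B>60)&(np.arange(420)[:,None]<100)&(abs(np.arange(560)[None]-264)<30)
if br.sum()>20:
    c,_=cv2.findContours(br.astype(np.uint8),cv2.RETR_EXTERNAL,cv2.CHAIN_APPROX_NONE)
    c=max(c,key=cv2.contourArea).reshape(-1,2); print('pin px',c.min(0),c.max(0)); w=ray_at_z(i,c,.172)[:,:2]; cp,rp=circfit(w*1000); print('pin',cp,rp)
    e=cp-ck; t=np.radians(123.5); print('pin-knuckle world',e,'cab x,y',e@[np.cos(t),np.sin(t)],e@[-np.sin(t),np.cos(t)],'tool x,y',e@s['tool_rot'][:2,:2])
cv2.imwrite(f'pics/{tag}c.png',cv2.resize(I[0:130,190:350,::-1],None,fx=5,fy=4.5,interpolation=cv2.INTER_NEAREST))
E
python3 meas.py w5
```

```text
clock: 7.45
tool_pos: [0.5629, 0.0001, 0.1946]
tool_rot: [[-0.552, 0.834, 0.001], [0.834, 0.552, 0.0], [-0.0, 0.0, -1.0]]
force: [0.0, 0.6, -2.8]
opening: 0.0133
clock 7.45 tcp [562.87   0.07 194.57] kax z 61.47016957142597 meas ktop z 206.19486423347553 F [ 0.02  0.61 -2.8 ] T [ 0.01 -0.03  0.02]
knuckle outer [505.45  74.15] 12.136402473274464
hole [505.37  74.78] 5.592634236269864
pin px [250   0] [270  16]
pin [487.94  98.67] 4.235333454846449
pin-knuckle world [-17.47  24.2 ] cab x,y 29.824991846056278 1.2114025370341235 tool x,y [29.82 -1.22]
```

View pics/w5c.png

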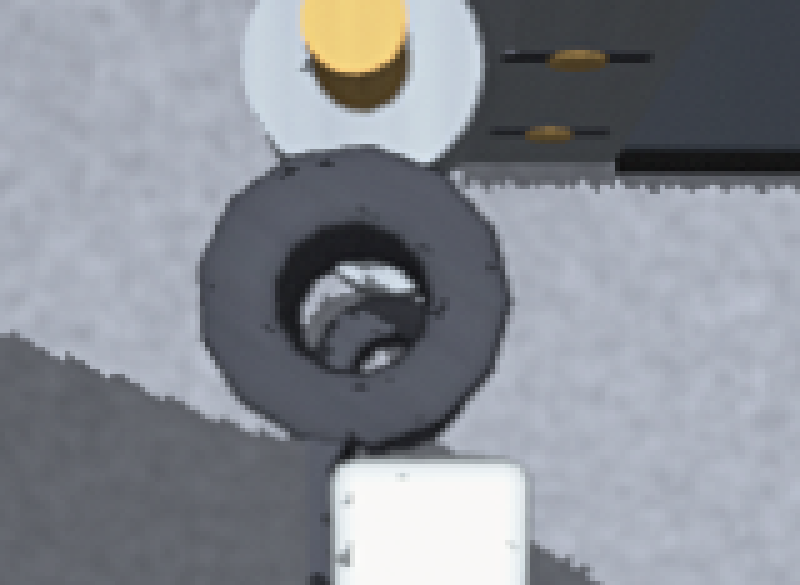

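```bash
python3 -m jog '[[[0.03,0,0,0,0,0,8],[0.06,-0.002,0,0,0,0,8],[0.09,-0.0036,0,0,0,0,8],[0.11,-0.0036,0,0,0,0,8],[0.12,-0.0036,0,0,0,0,8],[0.12,-0.0036,0,0,0,0,8],[0.12,-0.0036,0,0,0,0,8]]]' 60
python3 meas.py w6; python3 - <<'E'
from h import *
for c in ['scene','side']:
    i=eyes.camera_info(c); p,d=snap(c,c+'6'); np.save(f'pics/{c}6_p.npy',pts(i,d))
a=cv2.imread('pics/scene6.png')[120:260,250:350]; cv2.imwrite('pics/c6.png',cv2.resize(a,None,fx=4,fy=4,interpolation=cv2.INTER_CUBIC))
a=cv2.imread('pics/side6.png')[150:310,240:340]; cv2.imwrite('pics/c6s.png',cv2.resize(a,None,fx=3.7,fy=3.7,interpolation=cv2.INTER_CUBIC))
E
```

```text
clock: 8.38
tool_pos: [0.5455, 0.0243, 0.1943]
tool_rot: [[-0.551, 0.834, 0.0], [0.834, 0.551, -0.0], [-0.0, -0.0, -1.0]]
force: [-0.4, -0.7, -3.1]
opening: 0.0129
clock 8.375 tcp [545.48  24.28 194.28] kax z 61.18021524251387 meas ktop z 205.915456479397 F [-0.43 -0.74 -3.05] T [-0.05 -0.01  0.04]
knuckle outer [488.09  98.44] 12.137445870663232
hole [488.02  99.04] 5.619591760237087
pin px [254  61] [273  82]
pin [487.07  99.78] 4.63855149322769
pin-knuckle world [-0.98  1.04] cab x,y 1.40771307674874 0.24388053976100602 tool x,y [ 1.41 -0.24]
```

View pics/w6c.png

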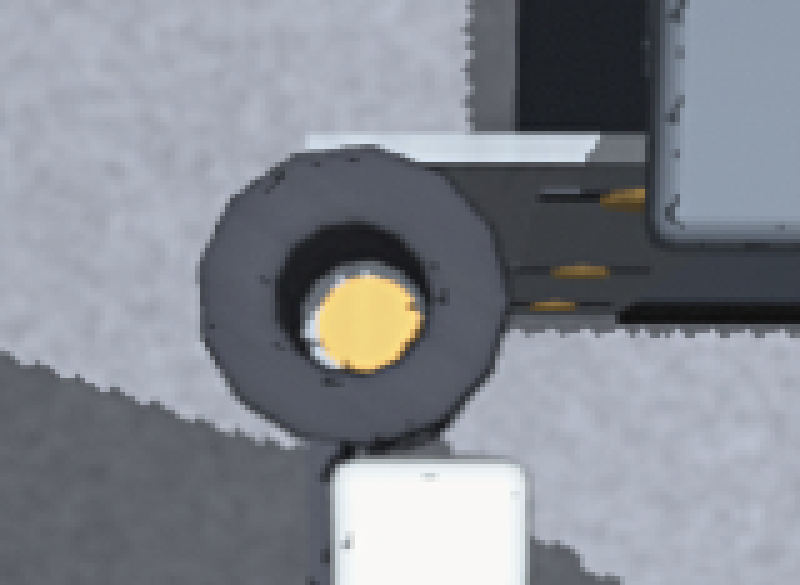

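View pics/c6.png

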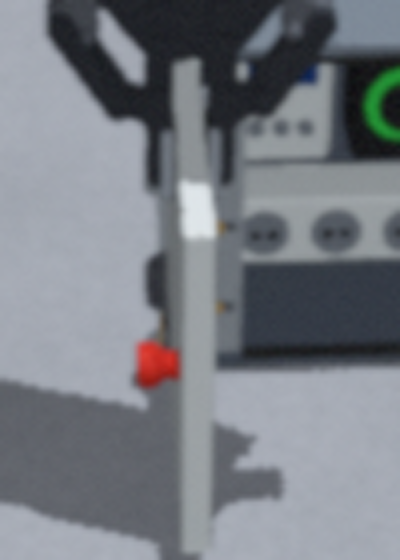

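View pics/c6s.png

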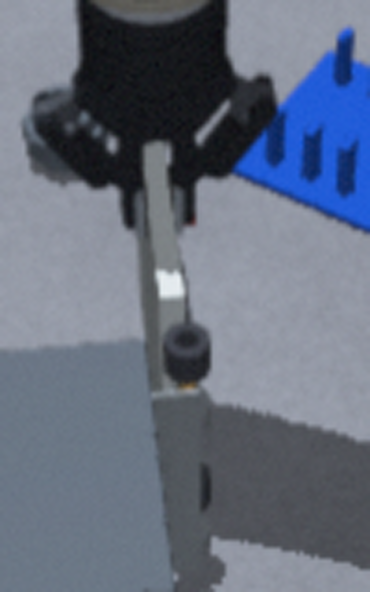

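Looking down the bore at w6 crop (365,325), the pin top is almost fully inside it. I'll fit the bore's lower rim (upper-left arc, only 9 mm above the pin top) against the pin arc for a low-bias offset.

```bash
cat > lum.py <<'E'
from h import *
import sys
from scipy.optimize import least_squares
np.set_printoptions(suppress=True,precision=2)
tag=sys.argv[1]; i=eyes.camera_info('wrist'); s=ctrl.sense(); I=cv2.imread(f'pics/{tag}.png').astype(int)
B,G,R=I[...,0],I[...,1],I[...,2]
kz=.1005+.0725+s['tool_pos'][2]-.1611; zb=kz-.025
U=8
def sub(im): return cv2.resize(im.astype(np.float32),None,fx=U,fy=U,interpolation=cv2.INTER_CUBIC)
y0,x0=35,235; sl=(slice(y0,105),slice(x0,295))
lum=sub(I.max(-1)[sl])>115; br=sub((R-B)[sl])>55
def near(m,p):
    n,l,st,ce=cv2.connectedComponentsWithStats(m.astype(np.uint8)); 
    k=min((k for k in range(1,n) if st[k,4]>30*U),key=lambda k:np.hypot(*(ce[k]-p))); return l==k
pc=np.array([263-x0,71-y0])*U
def cont(m):
    c,_=cv2.findContours(m.astype(np.uint8),cv2.RETR_EXTERNAL,cv2.CHAIN_APPROX_NONE); c=max(c,key=cv2.contourArea).reshape(-1,2)
    return (c+.5)/U-.5+[x0,y0]
cl=cont(near(lum,pc)); cb=cont(near(br,pc))
for nm,c,z,r in [('borelow',cl,zb,5.8),('pin',cb,.172,5.0)]:
    ce=(c.max(0)+c.min(0))/2; a=np.degrees(np.arctan2(-(c-ce)[:,1],(c-ce)[:,0]))%360
    for lo,hi in [(70,200),(80,170),(60,220)]:
        k=(a>lo)&(a<hi); w=ray_at_z(i,c[k],z)[:,:2]*1000
        f=least_squares(lambda p:np.hypot(*(w-p).T)-r,w.mean(0)+[1,-1],loss='soft_l1',f_scale=.2)
        print(nm,lo,hi,f.x,'rms',np.sqrt(np.mean(f.fun**2)),'tool',(f.x-s['tool_pos'][:2]*1000)@s['tool_rot'][:2,:2])
    print(nm,'free',circfit(ray_at_z(i,c,z)[:,:2]*1000), c.min(0),c.max(0))
E
python3 lum.py w6
```

```text
borelow 70 200 [487.91  99.01] rms 0.21529964556730272 tool [94.02 -6.8 ]
borelow 80 170 [487.93  99.  ] rms 0.23274370939821135 tool [94.  -6.8]
borelow 60 220 [487.94  99.06] rms 0.20960509175412562 tool [94.05 -6.76]
borelow free (array([487.15,  99.33]), np.float64(5.19259464955459)) [249.94  58.19] [274.19  82.19]
pin 70 200 [487.28  99.71] rms 0.06101317494581925 tool [94.95 -6.95]
pin 80 170 [487.25  99.68] rms 0.06396707615829489 tool [94.94 -6.99]
pin 60 220 [487.28  99.71] rms 0.059661180348743584 tool [94.96 -6.95]
pin free (array([487.04,  99.82]), np.float64(4.8477833447954914)) [253.31  60.81] [273.81  82.06]
```

Both methods agree: the pin is about 1.0 mm further along tool x and −0.2 mm in tool y. Correcting, then lowering to just above the tips.

```bash
python3 -m jog '[[[0.002,-0.0008,0,0,0,0,8],[0.004,-0.0008,0.01,0,0,0,8],[0.004,-0.0008,0.02,0,0,0,8],[0.004,-0.0008,0.028,0,0,0,8],[0.004,-0.0008,0.028,0,0,0,8],[0.004,-0.0008,0.028,0,0,0,8]]]' 60
python3 meas.py w7; python3 lum.py w7
```

```text
clock: 9.28
tool_pos: [0.5446, 0.0252, 0.1872]
tool_rot: [[-0.552, 0.834, -0.0], [0.834, 0.552, -0.0], [-0.0, -0.0, -1.0]]
force: [1.2, -1.2, -4.2]
opening: 0.0129
clock 9.275 tcp [544.64  25.19 187.22] kax z 54.12206294476505 meas ktop z 198.64710287013025 F [ 1.19 -1.21 -4.16] T [-0.32 -0.33  0.01]
knuckle outer [487.25  99.24] 12.120997473487693
hole [487.22  99.84] 5.624620786084069
pin px [253  62] [274  82]
pin [486.87 100.02] 4.4574893468144205
pin-knuckle world [-0.36  0.48] cab x,y 0.5974567096665458 0.039087746328995435 tool x,y [ 0.6  -0.04]
borelow 70 200 [487.14  99.84] rms 0.12965407657641975 tool [93.99 -6.76]
borelow 80 170 [487.19  99.94] rms 0.10284179272109123 tool [94.05 -6.67]
borelow 60 220 [487.14  99.82] rms 0.138550734843058 tool [93.97 -6.77]
borelow free (array([486.37, 100.17]), np.float64(5.198438280356107)) [249.94  58.44] [274.44  82.56]
pin 70 200 [487.32  99.71] rms 0.0666492736213761 tool [93.78 -6.68]
pin 80 170 [487.27  99.64] rms 0.056447920237516984 tool [93.75 -6.77]
pin 60 220 [487.32  99.7 ] rms 0.06595731027682493 tool [93.78 -6.69]
pin free (array([486.85,  99.99]), np.float64(4.662388763382139)) [252.81  61.81] [274.19  82.31]
```

View pics/w7c.png

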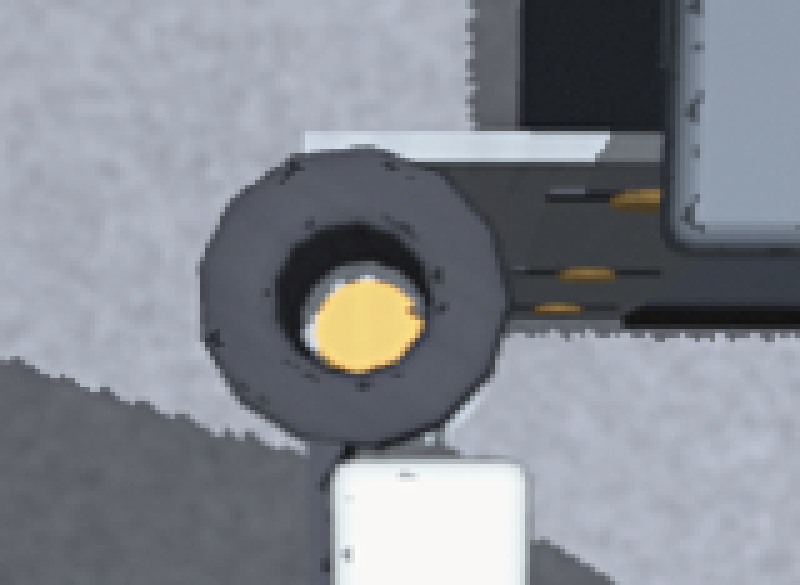

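The pin now sits central in the bore, offset about 0.2 mm. There is a small lateral force, so I'll hold for a moment to see whether it is real contact.

```bash
python3 -m jog '[[[0,0,0,0,0,0,8],[0,0,0,0,0,0,8],[0,0,0,0,0,0,8]]]' 60
python3 -c "
from h import *
s=ctrl.sense();print(s['clock'],s['tool_pos'],s['force'],s['wrist_torque'],s['joint_vel'].round(4))"
```

```text
clock: 9.7
tool_pos: [0.5446, 0.0252, 0.1873]
tool_rot: [[-0.552, 0.834, -0.0], [0.834, 0.552, -0.0], [-0.0, -0.0, -1.0]]
force: [0.5, -2.4, -4.8]
opening: 0.0132
9.7 [0.54460174 0.02519703 0.18727598] [ 0.45043447 -2.41308633 -4.82066171] [-0.49068518 -0.34732445  0.00612756] [ 0.0012  0.0005 -0.0011  0.0002  0.0021  0.0003  0.0001]
```

The contact is steady: about 2 N pushing outward. The moment suggests it acts low, at the lower knuckle. I'll check whether the door is pitched in the grip, using the end-face plane in the scene cloud.

```bash
cat > pitch.py <<'E'
from h import *
import sys
from scipy.optimize import least_squares
tag=sys.argv[1]
if len(sys.argv)>2:
    i=eyes.camera_info('scene'); p,d=snap('scene',tag); np.save(f'pics/{tag}_p.npy',pts(i,d))
P=np.load(f'pics/{tag}_p.npy'); I=cv2.imread(f'pics/{tag}.png').astype(int)
t=np.radians(123.5); ex=np.array([np.cos(t),np.sin(t)]); ey=np.array([-ex[1],ex[0]])
O=np.array([.4873,.0997])
q=P[...,:2]-O; a=q@ex; b=q@ey; z=P[...,2]
# end face at a ~ -177 ; b ~ -13..+1
m=(a<-.165)&(a>-.192)&(b>-.025)&(b<.012)&(z>.03)&(z<.25)&(I.max(-1)-I.min(-1)<40)
m=cv2.erode(m.astype(np.uint8),np.ones((3,3)))>0
A,Bb,Z=a[m],b[m],z[m]
f=least_squares(lambda p:p[0]+p[1]*(Z-.14)+p[2]*Bb-A,[-.177,0,0],loss='soft_l1',f_scale=.001)
print(tag,m.sum(),'end face a0 %.2f mm, pitch da/dz %.3f deg, slope b %.2f deg'%(f.x[0]*1000,np.degrees(f.x[1]),np.degrees(f.x[2])),Z.min(),Z.max(), 'lower-knuckle shift over 120mm: %.2f mm'%(-f.x[1]*120))
for z0 in np.arange(.05,.24,.03):
    k=(Z>z0)&(Z<z0+.03)
    if k.sum()>5: print('%.2f %d a %.2f b %.2f..%.2f'%(z0,k.sum(),np.median(A[k])*1000,*(np.percentile(Bb[k],[5,95])*1000)))
E
python3 pitch.py scene6; python3 pitch.py scene8 new
python3 - <<'E'
import cv2
I=cv2.imread('pics/w5.png'); cv2.imwrite('pics/w5z.png',cv2.resize(I[40:100,235:295],(600,600),interpolation=cv2.INTER_CUBIC))
E
```

```text
scene6 462 end face a0 -177.82 mm, pitch da/dz 0.096 deg, slope b -0.26 deg 0.044359518153072264 0.22777261457416598 lower-knuckle shift over 120mm: -0.20 mm
0.05 59 a -177.71 b -13.05..-5.42
0.08 62 a -177.85 b -12.87..-5.23
0.11 78 a -177.86 b -14.20..-5.07
0.14 82 a -177.90 b -13.85..-4.82
0.17 81 a -177.83 b -13.54..-4.62
0.20 92 a -177.59 b -13.17..-4.55
scene8 440 end face a0 -177.10 mm, pitch da/dz 0.047 deg, slope b -1.99 deg 0.039819304053607674 0.22133570942563718 lower-knuckle shift over 120mm: -0.10 mm
0.05 71 a -176.87 b -13.16..-3.64
0.08 59 a -176.79 b -12.81..-5.25
0.11 74 a -176.75 b -14.21..-5.12
0.14 80 a -176.95 b -13.96..-4.86
0.17 83 a -176.84 b -13.53..-4.70
0.20 59 a -176.15 b -13.36..-4.56
```

View pics/w5z.png

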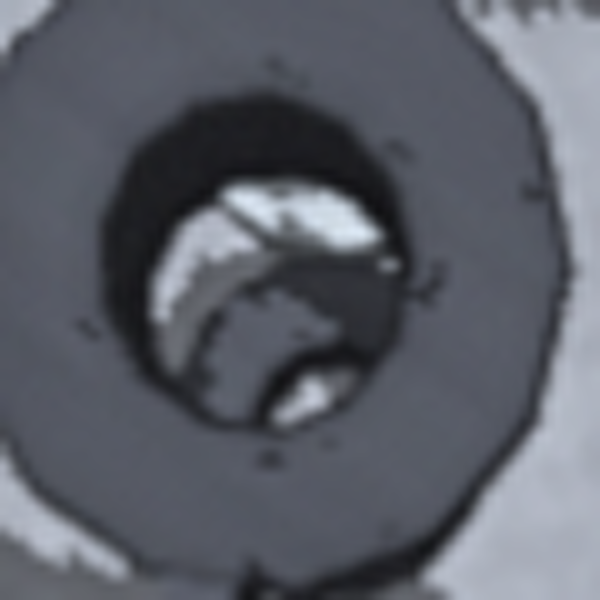

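Pitch is negligible (about 0.1°). I'll raise 3 mm to see whether the force is contact or just a sensor offset.

```bash
python3 -m jog '[[[0,0,-0.006,0,0,0,8],[0,0,-0.012,0,0,0,8],[0,0,-0.012,0,0,0,8],[0,0,-0.012,0,0,0,8]]]' 60
python3 meas.py w9 | head -1
python3 -m jog '[[[-0.002,0,0,0,0,0,8],[-0.004,0,0,0,0,0,8],[-0.004,0,0,0,0,0,8],[-0.004,0,0,0,0,0,8]]]' 60
python3 meas.py w10; python3 lum.py w10
```

```text
clock: 10.25
tool_pos: [0.5448, 0.0252, 0.1905]
tool_rot: [[-0.552, 0.834, 0.0], [0.834, 0.552, -0.0], [-0.0, 0.0, -1.0]]
force: [0.3, -2.5, -1.4]
opening: 0.0132
clock 10.25 tcp [544.78  25.2  190.46] kax z 57.36436233825253 meas ktop z 202.01349481752823 F [ 0.28 -2.52 -1.42] T [-0.47 -0.14  0.07]
clock: 10.8
tool_pos: [0.5451, 0.0246, 0.1902]
tool_rot: [[-0.552, 0.834, -0.0], [0.834, 0.552, 0.0], [0.0, -0.0, -1.0]]
force: [-0.2, -0.7, -2.9]
opening: 0.0135
clock 10.8 tcp [545.08  24.63 190.23] kax z 57.13034751548045 meas ktop z 201.91595018791708 F [-0.2  -0.72 -2.94] T [-0.05  0.03 -0.01]
knuckle outer [487.64  98.69] 12.13735277066981
hole [487.6  99.3] 5.644832331056353
pin px [254  61] [274  82]
pin [486.98  99.82] 4.558234102716596
pin-knuckle world [-0.64  0.83] cab x,y 1.043119549330577 0.07621276286355307 tool x,y [ 1.04 -0.08]
borelow 70 200 [487.54  99.19] rms 0.24740626908652052 tool [93.99 -6.85]
borelow 80 170 [487.55  99.15] rms 0.2597244919992607 tool [93.96 -6.87]
borelow 60 220 [487.55  99.24] rms 0.23296342254593946 tool [94.03 -6.82]
borelow free (array([486.78,  99.54]), np.float64(5.208990507832717)) [249.69  58.19] [274.31  82.31]
pin 70 200 [487.36  99.65] rms 0.07047419383549372 tool [94.48 -6.75]
pin 80 170 [487.33  99.61] rms 0.0744229696175459 tool [94.46 -6.8 ]
pin 60 220 [487.37  99.67] rms 0.06636280838465214 tool [94.49 -6.74]
pin free (array([487.01,  99.81]), np.float64(4.771115727818669)) [253.06  60.81] [274.19  82.19]
```

View pics/w10c.png

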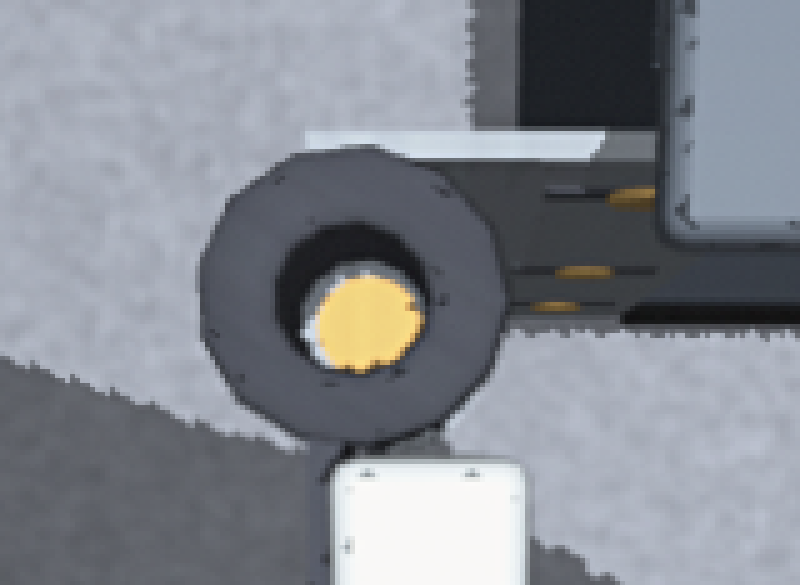

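That was the knuckle brushing the hinge strip. The lateral push didn't change with height and vanished when I backed off. I now have about 0.4 mm residual, inside the 0.8 mm clearance. I'll nudge +0.2 mm and lower gently through tip height.

```bash
python3 -m jog '[[[0.0008,0,0.006,0,0,0,8],[0.0008,0,0.012,0,0,0,8],[0.0008,0,0.016,0,0,0,8],[0.0008,0,0.02,0,0,0,8],[0.0008,0,0.023,0,0,0,8],[0.0008,0,0.023,0,0,0,8]]]' 60
python3 meas.py w11; python3 lum.py w11|grep -E '70 200'
```

```text
clock: 11.6
tool_pos: [0.545, 0.0246, 0.1845]
tool_rot: [[-0.552, 0.834, -0.0], [0.834, 0.552, 0.0], [0.0, -0.0, -1.0]]
force: [-0.1, -0.4, -2.8]
opening: 0.0133
clock 11.6 tcp [545.04  24.62 184.48] kax z 51.38133244086757 meas ktop z 196.1629320745197 F [-0.1  -0.38 -2.76] T [ 0.01 -0.01 -0.05]
knuckle outer [487.63  98.72] 12.151078587487813
hole [487.56  99.33] 5.616928139167012
pin px [253  60] [274  82]
pin [487.07  99.72] 4.673674300562017
pin-knuckle world [-0.52  0.7 ] cab x,y 0.872290278304476 0.0514687618485268 tool x,y [ 0.87 -0.05]
borelow 70 200 [487.37  99.34] rms 0.16388840568848156 tool [94.18 -6.93]
pin 70 200 [487.36  99.67] rms 0.07119471932448458 tool [94.45 -6.75]
```

View pics/w11c.png

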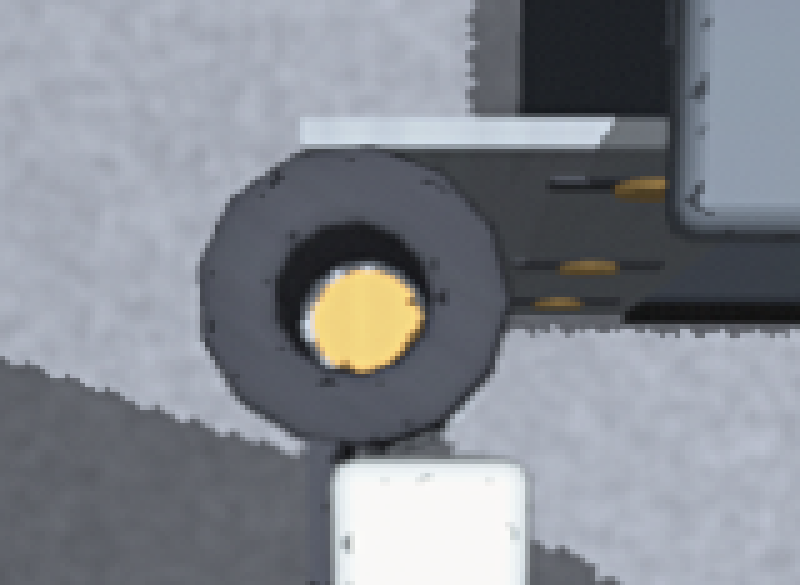

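There is no force at 51.3 mm, so the tips appear to be entering cleanly. Continuing down slowly.

```bash
python3 -m jog '[[[0.0006,0.0004,0.003,0,0,0,8],[0.0006,0.0004,0.006,0,0,0,8],[0.0006,0.0004,0.009,0,0,0,8],[0.0006,0.0004,0.012,0,0,0,8],[0.0006,0.0004,0.012,0,0,0,8],[0.0006,0.0004,0.012,0,0,0,8]]]' 60
python3 meas.py w12; python3 lum.py w12|grep -E '70 200'
```

```text
clock: 12.4
tool_pos: [0.5451, 0.0248, 0.1816]
tool_rot: [[-0.552, 0.834, 0.0], [0.834, 0.552, 0.0], [-0.0, 0.0, -1.0]]
force: [0.1, -0.0, -3.5]
opening: 0.0133
clock 12.4 tcp [545.11  24.79 181.57] kax z 48.465573393998966 meas ktop z 193.23389905607098 F [ 0.05 -0.04 -3.55] T [ 0.02  0.01 -0.05]
knuckle outer [487.67  98.91] 12.156952952363259
hole [487.63  99.52] 5.605662274184575
pin px [252  59] [273  82]
pin [487.12  99.7 ] 4.678404591258841
pin-knuckle world [-0.53  0.49] cab x,y 0.6982677588431346 0.17066702365929157 tool x,y [ 0.7  -0.17]
borelow 70 200 [487.31  99.73] rms 0.1348053720251973 tool [94.38 -6.86]
pin 70 200 [487.27  99.61] rms 0.06966906829667575 tool [94.31 -6.95]
```

```bash
python3 -m jog '[[[0,0,0.004,0,0,0,8],[0,0,0.008,0,0,0,8],[0,0,0.012,0,0,0,8],[0,0,0.016,0,0,0,8],[0,0,0.02,0,0,0,8],[0,0,0.024,0,0,0,8],[0,0,0.028,0,0,0,8],[0,0,0.028,0,0,0,8]]]' 60
python3 meas.py w13; python3 -m jog '[[[0,0,0.004,0,0,0,8],[0,0,0.008,0,0,0,8],[0,0,0.012,0,0,0,8],[0,0,0.016,0,0,0,8],[0,0,0.02,0,0,0,8],[0,0,0.02,0,0,0,8]]]' 60
python3 meas.py w14
```

```text
clock: 13.45
tool_pos: [0.545, 0.0248, 0.1745]
tool_rot: [[-0.552, 0.834, -0.0], [0.834, 0.552, -0.0], [0.0, -0.0, -1.0]]
force: [-0.7, 0.0, -3.5]
opening: 0.0132
clock 13.45 tcp [545.01  24.76 174.47] kax z 41.37386015192263 meas ktop z 186.07871474587634 F [-0.7   0.   -3.55] T [0.   0.05 0.02]
knuckle outer [487.6   98.91] 12.153915914492234
hole [487.52  99.5 ] 5.6058529069129515
pin px [250  57] [273  82]
pin [487.06  99.61] 4.825626462661348
pin-knuckle world [-0.5   0.41] cab x,y 0.6174438861692391 0.19291688868320803 tool x,y [ 0.62 -0.19]
clock: 14.25
tool_pos: [0.545, 0.0248, 0.1694]
tool_rot: [[-0.552, 0.834, -0.0], [0.834, 0.552, -0.0], [0.0, -0.0, -1.0]]
force: [0.1, -0.2, -2.8]
opening: 0.013
clock 14.25 tcp [545.04  24.78 169.45] kax z 36.34763781837219 meas ktop z 181.085416029728 F [ 0.07 -0.19 -2.84] T [-0.04  0.01 -0.03]
knuckle outer [487.6  98.9] 12.155192139067761
hole [487.55  99.5 ] 5.59794707676851
pin px [249  56] [273  81]
pin [487.24  99.56] 4.917945862872749
pin-knuckle world [-0.34  0.36] cab x,y 0.4860363078366906 0.08707389562730923 tool x,y [ 0.49 -0.09]
```

View pics/w14c.png

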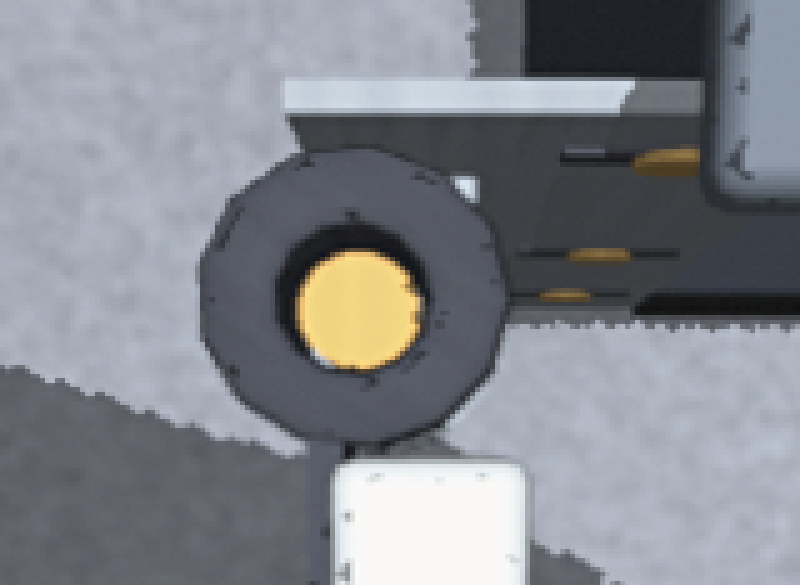

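The pin is well up inside the bore, with about 2 mm to go. Easing down in 0.5 mm steps until the weight comes off.

```bash
python3 -m jog '[[[0,0,0.002,0,0,0,8],[0,0,0.004,0,0,0,8],[0,0,0.006,0,0,0,8],[0,0,0.007,0,0,0,8],[0,0,0.008,0,0,0,8],[0,0,0.008,0,0,0,8]]]' 60
python3 -m jog '[[[0,0,0.001,0,0,0,8],[0,0,0.002,0,0,0,8],[0,0,0.002,0,0,0,8]]]' 60
python3 meas.py w15|head -2
```

```text
clock: 15.05
tool_pos: [0.5451, 0.0248, 0.1675]
tool_rot: [[-0.552, 0.834, -0.0], [0.834, 0.552, -0.0], [0.0, -0.0, -1.0]]
force: [-0.3, -0.0, -2.6]
opening: 0.0131
clock: 15.42
tool_pos: [0.5451, 0.0248, 0.167]
tool_rot: [[-0.552, 0.834, -0.0], [0.834, 0.552, 0.0], [0.0, 0.0, -1.0]]
force: [0.1, -0.5, -2.7]
opening: 0.0135
clock 15.425 tcp [545.08  24.83 167.05] kax z 33.94653250247225 meas ktop z 178.76417548050964 F [ 0.08 -0.46 -2.68] T [ 0.    0.01 -0.01]
knuckle outer [487.65  98.92] 12.155686740094286
```

```bash
python3 -m jog '[[[0,0,0.001,0,0,0,8],[0,0,0.002,0,0,0,8],[0,0,0.002,0,0,0,8]]]' 60
python3 -m jog '[[[0,0,0.001,0,0,0,8],[0,0,0.002,0,0,0,8],[0,0,0.002,0,0,0,8]]]' 60
```

```text
clock: 15.85
tool_pos: [0.5452, 0.0248, 0.1668]
tool_rot: [[-0.552, 0.834, 0.0], [0.834, 0.552, -0.0], [-0.0, 0.0, -1.0]]
force: [0.6, -0.5, 2.4]
opening: 0.0134
clock: 16.23
tool_pos: [0.5455, 0.0246, 0.1667]
tool_rot: [[-0.552, 0.834, 0.001], [0.834, 0.552, -0.0], [-0.001, 0.001, -1.0]]
force: [-0.9, -1.2, 7.2]
opening: 0.0134
```

The knuckles are seated: support came on at TCP z 0.1668, which matches the predicted 33.9 mm, and the net press was only about 10 N. Easing off, opening and rising clear.

```bash
python3 -m jog '[[[0,0,-0.002,0,0,0,8],[0,0,-0.003,0,0,0,12],[0,0,-0.003,0,0,0,20],[0,0,-0.003,0,0,0,40],[0,0,-0.003,0,0,0,60],[0,0,-0.003,0,0,0,60],[0,0,-0.003,0,0,0,60],[0,0,-0.08,0,0,0,60],[0,0,-0.18,0,0,0,60],[0,0,-0.26,0,0,0,60],[0,0,-0.26,0,0,0,60]]]' 30
python3 - <<'E'
from h import *
for c in ['scene','side','wrist']:
    i=eyes.camera_info(c); p,d=snap(c,c+'16'); np.save(f'pics/{c}16_p.npy',pts(i,d))
s=ctrl.sense(); print(s['clock'],s['tool_pos'],s['force'],s['opening'],s['joint_pos'])
P=np.load('pics/wrist16_p.npy'); z=P[...,2]; I=cv2.imread('pics/wrist16.png')
for c in ['scene','side','wrist']:
    P=np.load(f'pics/{c}16_p.npy'); q=P[...,:2]-[.4873,.0997]; t=np.radians(123.5); a=q@[np.cos(t),np.sin(t)]; b=q@[-np.sin(t),np.cos(t)]; z=P[...,2]
    m=(a<-.02)&(a>-.17)&(b>-.02)&(b<.008)&(abs(z-.199)<.008); print(c,'door top z',m.sum(),np.median(z[m]), cv2.fitLine(np.c_[a[m],b[m]].astype(np.float32),cv2.DIST_HUBER,0,.01,.01).ravel())
E
python3 pitch.py scene16
```

```text
clock: 17.6
tool_pos: [0.5459, 0.0249, 0.2323]
tool_rot: [[-0.552, 0.834, 0.003], [0.834, 0.552, 0.0], [-0.001, 0.002, -1.0]]
force: [-0.5, 0.8, -1.1]
opening: 0.06
17.75 [0.54464028 0.02471474 0.23026176] [-0.82895646 -0.24938115 -0.91500757] 0.059837517304951834 [-0.02636046  0.38575086 -0.14918347  1.77986181  0.06724848  0.98202881
  0.3821849 ]
scene door top z 353 0.19841684429337547 [ 9.9999988e-01  4.3622343e-04 -9.8928235e-02 -9.3776695e-03]
side door top z 363 0.19879417256807375 [ 0.99999946  0.00103148 -0.09071272 -0.00792606]
wrist door top z 5097 0.1980251553505046 [ 0.9999982   0.00188505 -0.08516775 -0.00588837]
scene16 388 end face a0 -178.33 mm, pitch da/dz -0.458 deg, slope b -3.02 deg 0.031030316862086793 0.1990080264979348 lower-knuckle shift over 120mm: 0.96 mm
0.05 60 a -177.16 b -13.10..-5.48
0.08 65 a -177.74 b -14.45..-5.18
0.11 75 a -177.67 b -14.32..-5.06
0.14 79 a -178.25 b -13.82..-4.81
0.17 87 a -178.33 b -13.51..-4.66
```

View pics/wrist16.png

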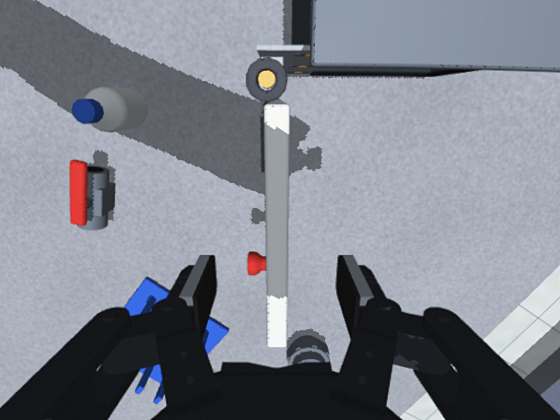

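View pics/scene16.png

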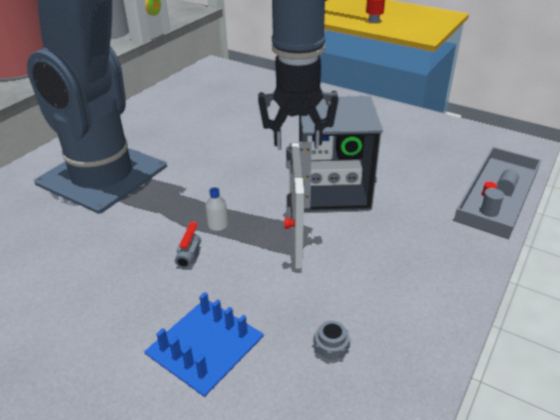

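The door is hanging on its pins. The top edge reads 198–199 mm in all three views (home is 199), and the pin is visible inside the upper knuckle at (266,78) in the wrist view. Next I'll move to the outer (knob) side, shut the fingers, and lower them above the knob to push.

```bash
python3 -m jog '[[[-0.05,-0.05,0,0,0,0,60],[-0.11,-0.1,0,0,0,0,40],[-0.17,-0.15,0,0,0,0,20],[-0.21,-0.19,0,0,0,0,0],[-0.22,-0.192,0,0,0,0,0],[-0.22,-0.192,0.02,0,0,0,0],[-0.22,-0.192,0.1,0,0,0,0],[-0.22,-0.192,0.18,0,0,0,0],[-0.22,-0.192,0.25,0,0,0,0],[-0.22,-0.192,0.268,0,0,0,0],[-0.22,-0.192,0.268,0,0,0,0]]]' 30
python3 - <<'E'
from h import *
for c in ['scene','side','wrist']:
    i=eyes.camera_info(c); p,d=snap(c,c+'17'); np.save(f'pics/{c}17_p.npy',pts(i,d))
s=ctrl.sense(); q=s['tool_pos'][:2]-[.4873,.0997]; t=np.radians(123.5); print(s['clock'],s['tool_pos'],s['force'],s['opening'],'a,b',q@[np.cos(t),np.sin(t)],q@[-np.sin(t),np.cos(t)])
a=cv2.imread('pics/scene17.png')[60:300,220:380]; cv2.imwrite('pics/c17.png',cv2.resize(a,(400,600),interpolation=cv2.INTER_CUBIC))
E
```

```text
clock: 19.12
tool_pos: [0.5355, -0.047, 0.164]
tool_rot: [[-0.552, 0.834, -0.0], [0.834, 0.552, 0.0], [0.0, -0.0, -1.0]]
force: [-0.0, 0.0, 0.8]
opening: 0.0001
19.275 [ 0.53583645 -0.04737955  0.16469887] [ 0.18700857 -0.73717306 -0.27783168] 0.0004597301115939605 a,b -0.14943661086883497 0.04070479000577087
```

View pics/wrist17.png

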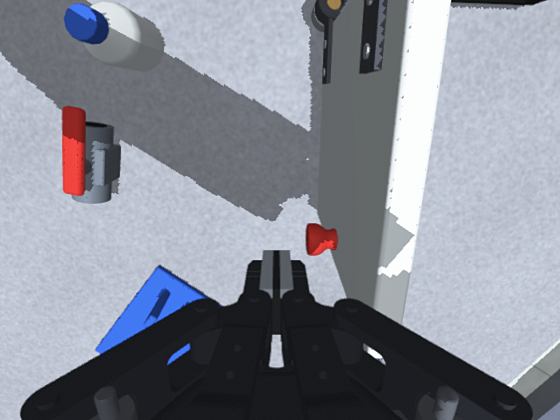

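View pics/c17.png

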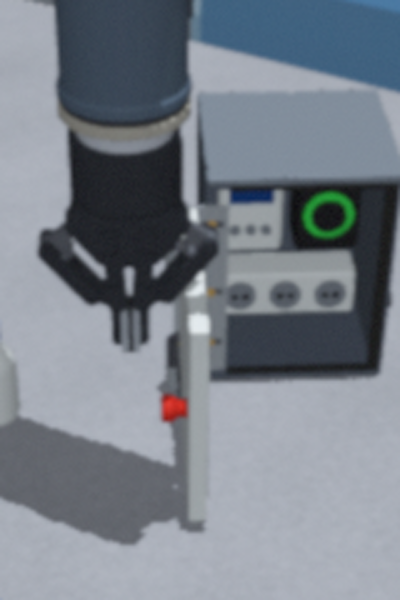

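The shut fingers stand beside the outer face, and the knob at (322,240) is below tip level. The finger linkage widens about 48 mm above the tips, so I'll push with the tips higher, at z≈0.176, to keep it above the cabinet top. Swinging the first 45° along an arc.

```bash
python3 -m jog '[[[-0.001,0.04,-0.03,0,0,0,0],[-0.002,0.08,-0.048,0,0,0,0],[-0.001,0.12,-0.048,0,0,0,0],[0,0.165,-0.048,0,0,0,0],[0,0.21,-0.048,0,0,0,0],[0,0.25,-0.048,0,0,0,0],[0.012,0.3,-0.048,0,0,0,0],[0.026,0.35,-0.048,0,0,0,0],[0.041,0.397,-0.048,0,0,0,0],[0.066,0.445,-0.048,0,0,0,0],[0.093,0.49,-0.048,0,0,0,0],[0.12,0.534,-0.048,0,0,0,0]]]' 30
python3 - <<'E'
from h import *
for c in ['scene','side','wrist']:
    i=eyes.camera_info(c); p,d=snap(c,c+'18'); np.save(f'pics/{c}18_p.npy',pts(i,d))
s=ctrl.sense(); q=s['tool_pos'][:2]-[.4873,.0997]; t=np.radians(123.5); print(s['clock'],s['tool_pos'],s['force'],s['opening'],'a,b',q@[np.cos(t),np.sin(t)],q@[-np.sin(t),np.cos(t)])
a=cv2.imread('pics/scene18.png')[60:300,220:420]; cv2.imwrite('pics/c18.png',cv2.resize(a,(500,600),interpolation=cv2.INTER_CUBIC))
E
```

```text
clock: 20.78
tool_pos: [0.6305, 0.0521, 0.176]
tool_rot: [[-0.552, 0.834, -0.0], [0.834, 0.552, 0.0], [0.0, 0.0, -1.0]]
force: [-0.8, -0.4, 0.2]
opening: -0.0002
20.925 [0.63033409 0.05211974 0.17596092] [-0.34270907 -0.27544498 -0.31985145] 0.0001511872615801985 a,b -0.11862230800596078 -0.09301279701240737
```

View pics/wrist18.png

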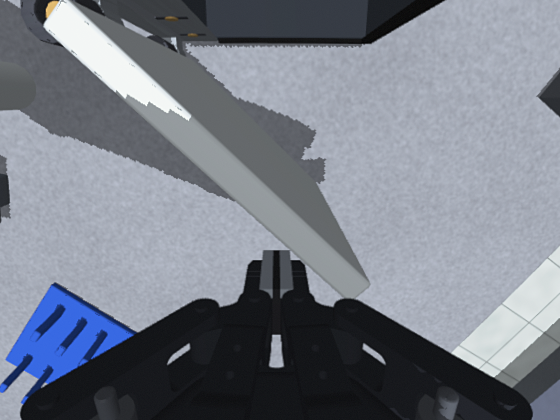

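View pics/c18.png

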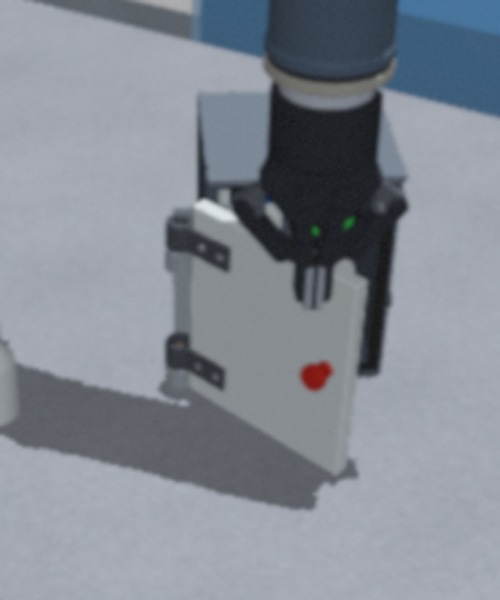

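The door is at about 45°, moving with negligible force. Continuing to about 82°, slower.

```bash
python3 -m jog '[[[0.03,0.032,0,0,0,0,0],[0.06,0.062,0,0,0,0,0],[0.088,0.089,0,0,0,0,0],[0.116,0.113,0,0,0,0,0],[0.15,0.135,0,0,0,0,0],[0.187,0.157,0,0,0,0,0],[0.225,0.177,0,0,0,0,0],[0.263,0.193,0,0,0,0,0],[0.29,0.202,0,0,0,0,0],[0.315,0.21,0,0,0,0,0],[0.339,0.216,0,0,0,0,0],[0.339,0.216,0,0,0,0,0]]]' 30
cat > st.py <<'E'
from h import *
import sys
tag=sys.argv[1]
for c in ['scene','side','wrist']:
    i=eyes.camera_info(c); p,d=snap(c,c+tag); np.save(f'pics/{c}{tag}_p.npy',pts(i,d))
s=ctrl.sense(); t=np.radians(123.5); ex=np.array([np.cos(t),np.sin(t)]); ey=np.array([-ex[1],ex[0]]); O=[.4873,.0997]
q=s['tool_pos'][:2]-O; print(s['clock'],s['tool_pos'],s['force'],'a,b',q@ex*1000,q@ey*1000)
for c in ['scene','wrist']:
    P=np.load(f'pics/{c}{tag}_p.npy'); q=P[...,:2]-O; a=q@ex; b=q@ey; z=P[...,2]; I=cv2.imread(f'pics/{c}{tag}.png').astype(int)
    m=(a>-.06)&(a<.02)&(b<-.03)&(b>-.172)&(z>.03)&(z<.196)&(I.max(-1)-I.min(-1)<40)&(I.min(-1)>80)
    if c=='wrist': m=(a>-.06)&(a<.02)&(b<-.03)&(b>-.172)&(abs(z-.199)<.006)&(I.min(-1)>80)
    if m.sum()>50:
        v=cv2.fitLine(np.c_[b[m],a[m]].astype(np.float32),cv2.DIST_HUBER,0,.01,.01).ravel(); sl=v[1]/v[0]
        print(c,m.sum(),'angle short of shut deg',np.degrees(np.arctan(sl)),'a at hinge %.1f a at b=-150 %.1f'%((v[3]-sl*v[2])*1000,(v[3]+sl*(-.15-v[2]))*1000))
a=cv2.imread(f'pics/scene{tag}.png')[60:300,220:420]; cv2.imwrite(f'pics/c{tag}.png',cv2.resize(a,(500,600),interpolation=cv2.INTER_CUBIC))
E
python3 st.py 19
```

```text
clock: 22.42
tool_pos: [0.6283, 0.1522, 0.1761]
tool_rot: [[-0.552, 0.834, -0.0], [0.834, 0.552, 0.0], [0.0, 0.0, -1.0]]
force: [0.2, -0.4, 0.2]
opening: -0.0
22.575 [0.62857722 0.1512632  0.17606006] [-0.73302631  0.02115591  0.85421628] a,b -34.97830459818686 -146.26870572095197
scene 4199 angle short of shut deg 7.745862 a at hinge -1.3 a at b=-150 -21.7
wrist 7411 angle short of shut deg 5.700397 a at hinge 1.5 a at b=-150 -13.5
```

View pics/wrist19.png

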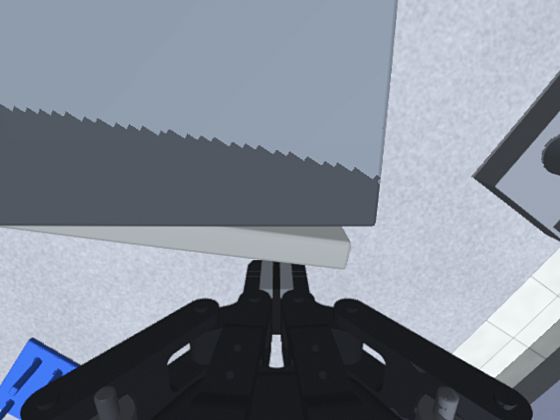

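View pics/c19.png

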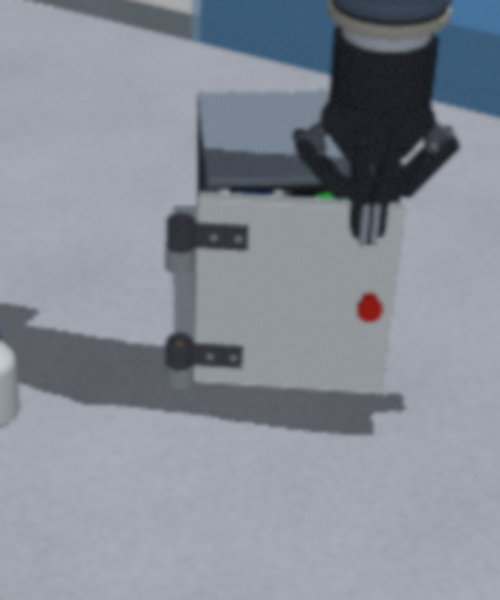

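The door is 7.7° short of shut and clear below the drip cap. Easing in most of the remaining ~21 mm, then creeping by force.

```bash
python3 -m jog '[[[0.012,0.003,0,0,0,0,0],[0.024,0.006,0,0,0,0,0],[0.036,0.009,0,0,0,0,0],[0.048,0.01,0,0,0,0,0],[0.056,0.011,0,0,0,0,0],[0.064,0.011,0,0,0,0,0],[0.07,0.012,0,0,0,0,0],[0.074,0.012,0,0,0,0,0],[0.074,0.012,0,0,0,0,0]]]' 30
python3 st.py 20
```

```text
clock: 23.7
tool_pos: [0.6208, 0.1687, 0.176]
tool_rot: [[-0.552, 0.834, -0.0], [0.834, 0.552, 0.0], [0.0, 0.0, -1.0]]
force: [0.2, -1.2, -0.4]
opening: 0.0004
23.85 [0.62082473 0.16861705 0.17605378] [ 0.59910285 -0.00551115 -0.37309217] a,b -16.228284120397248 -149.38224727713032
scene 4085 angle short of shut deg 1.1679616 a at hinge -1.9 a at b=-150 -4.9
wrist 138 angle short of shut deg -1.1067318 a at hinge -7.3 a at b=-150 -4.4
```

```bash
python3 -m jog '[[[0.002,0,0,0,0,0,0],[0.004,0,0,0,0,0,0],[0.006,0,0,0,0,0,0],[0.008,0,0,0,0,0,0],[0.008,0,0,0,0,0,0]]]' 30
python3 -m jog '[[[0.002,0,0,0,0,0,0],[0.004,0,0,0,0,0,0],[0.004,0,0,0,0,0,0]]]' 30
python3 st.py 21
```

```text
clock: 24.48
tool_pos: [0.6197, 0.1704, 0.1761]
tool_rot: [[-0.552, 0.834, 0.0], [0.834, 0.552, 0.0], [0.0, 0.0, -1.0]]
force: [0.1, -0.3, 0.3]
opening: -0.0001
clock: 24.85
tool_pos: [0.6191, 0.1712, 0.176]
tool_rot: [[-0.552, 0.834, -0.0], [0.834, 0.552, 0.0], [0.0, -0.0, -1.0]]
force: [-0.2, -0.3, 0.1]
opening: -0.0001
25.0 [0.61907259 0.17116466 0.17603846] [ 1.26129597 -1.25838501  0.44798632] a,b -13.136800509801997 -149.32728624044518
scene 4052 angle short of shut deg 0.7443253 a at hinge -0.7 a at b=-150 -2.7
```

```bash
python3 -m jog '[[[0.002,0,0,0,0,0,0],[0.002,0,0,0,0,0,0],[0.002,0,0,0,0,0,0]]]' 30
python3 -m jog '[[[0.002,0,0,0,0,0,0],[0.002,0,0,0,0,0,0],[0.002,0,0,0,0,0,0]]]' 30
```

```text
clock: 25.38
tool_pos: [0.6189, 0.1715, 0.176]
tool_rot: [[-0.552, 0.834, -0.0], [0.834, 0.552, -0.0], [-0.0, -0.0, -1.0]]
force: [0.2, -0.8, -0.3]
opening: 0.0001
clock: 25.75
tool_pos: [0.6188, 0.1716, 0.1761]
tool_rot: [[-0.551, 0.834, 0.0], [0.834, 0.551, -0.0], [-0.0, 0.0, -1.0]]
force: [1.6, -2.9, -1.0]
opening: 0.0001
```

Resistance is starting: 3 N straight outward, along the cabinet normal. One more small step to confirm it is the seal.

```bash
python3 -m jog '[[[0.002,0,0,0,0,0,0],[0.002,0,0,0,0,0,0],[0.002,0,0,0,0,0,0]]]' 30
python3 st.py 22
```

```text
clock: 26.12
tool_pos: [0.6188, 0.1716, 0.1761]
tool_rot: [[-0.551, 0.834, 0.001], [0.834, 0.551, -0.001], [-0.001, 0.0, -1.0]]
force: [4.6, -3.6, -1.5]
opening: 0.0003
26.275 [0.61875842 0.17163371 0.17605192] [ 2.95713149 -3.90289832 -0.68599511] a,b -12.57225977108731 -149.3241912117425
scene 4056 angle short of shut deg 0.21919225 a at hinge -1.3 a at b=-150 -1.9
```

View pics/c22.png

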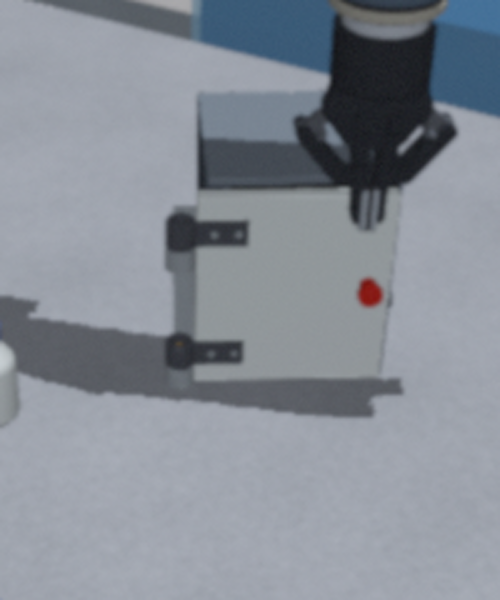

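View pics/wrist22.png

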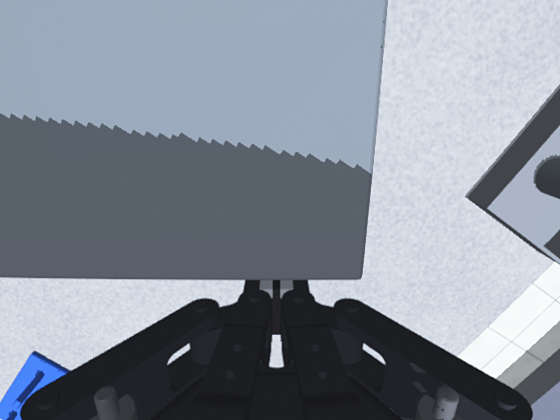

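The door looks shut (0.2° residual, within noise). I'll check the face by height, so that the free edge is known to be home at the bottom as well as at the top.

```bash
cat > face.py <<'E'
from h import *
import sys
tag=sys.argv[1]
P=np.load(f'pics/scene{tag}_p.npy'); I=cv2.imread(f'pics/scene{tag}.png').astype(int)
t=np.radians(123.5); ex=np.array([np.cos(t),np.sin(t)]); ey=np.array([-ex[1],ex[0]]); q=P[...,:2]-[.4873,.0997]; a=q@ex*1000; b=q@ey*1000; z=P[...,2]*1000
m=(a>-60)&(a<20)&(I.max(-1)-I.min(-1)<40)&(I.min(-1)>80)
for z0 in range(30,196,30):
    print(z0,[ (lambda k:(round(float(np.mean(a[k])),1),int(k.sum())))(m&(z>z0)&(z<z0+30)&(b<b0)&(b>b0-28)) for b0 in (-15,-43,-71,-99,-127)])
E
python3 face.py 22; python3 -c "
from h import *
for q in ['door_center','knuckle_axis','door']:
    for c in ['scene','side']:
        print(q,c,[(r['score'],np.round(r['centre'],4)) for r in models.tip_of(c,q)[:1]])"
```

```text
30 [(-2.4, 38), (-2.7, 89), (-2.4, 146), (-2.5, 142), (-2.2, 144)]
60 [(-0.4, 163), (-1.7, 149), (-2.0, 148), (-2.2, 146), (-1.9, 148)]
90 [(0.1, 169), (-1.9, 157), (-1.7, 158), (-1.6, 158), (-1.8, 148)]
120 [(-0.2, 165), (-1.6, 168), (-1.4, 160), (-1.3, 161), (-1.7, 167)]
150 [(-1.1, 47), (-1.4, 113), (-1.3, 170), (-1.2, 174), (-2.0, 144)]
180 [(1.0, 159), (0.6, 159), (1.1, 166), (1.1, 158), (-8.9, 125)]
door_center scene [(0.83, array([0.5667, 0.1576, 0.1046]))]
door_center side []
knuckle_axis scene [(0.75, array([0.4868, 0.0998, 0.0357]))]
knuckle_axis side [(0.74, array([0.4877, 0.0952, 0.0363]))]
door scene [(0.86, array([0.5632, 0.1546, 0.0143]))]
door side []
```

The face is flat and parallel to the front at every height. Backing straight off gently, then rising clear.

```bash
python3 -m jog '[[[-0.004,0,0,0,0,0,0],[-0.012,0,0,0,0,0,0],[-0.03,0,0,0,0,0,0],[-0.07,0,0,0,0,0,0],[-0.14,0,0,0,0,0,0],[-0.22,0,-0.04,0,0,0,0],[-0.32,0,-0.12,0,0,0,0],[-0.42,0,-0.24,0,0,0,0],[-0.5,0,-0.35,0,0,0,0],[-0.5,0,-0.35,0,0,0,0],[-0.5,0,-0.35,0,0,0,0]]]' 30
python3 st.py 23; python3 face.py 23
python3 -c "
from h import *
for q in ['door_center','door','knuckle_axis','additive','union','valve']:
    for c in ['scene','side']:
        print(q,c,[(r['score'],np.round(r['centre'],4)) for r in models.tip_of(c,q)[:1]])"
```

```text
clock: 27.95
tool_pos: [0.687, 0.0677, 0.2632]
tool_rot: [[-0.551, 0.834, -0.001], [0.834, 0.551, 0.0], [0.001, -0.001, -1.0]]
force: [-0.5, -0.4, -0.6]
opening: 0.0
28.1 [0.686591   0.06872775 0.26262362] [-0.64450525  0.5847348   0.30347783] a,b -135.82339491418563 -149.0912039932046
scene 4192 angle short of shut deg 0.34666649 a at hinge -1.4 a at b=-150 -2.3
wrist 2171 angle short of shut deg 0.31829014 a at hinge 0.9 a at b=-150 0.0
30 [(-1.9, 48), (-3.3, 99), (-2.5, 143), (-2.6, 143), (-2.8, 145)]
60 [(-0.5, 163), (-2.1, 150), (-2.3, 146), (-2.5, 146), (-2.5, 150)]
90 [(0.3, 168), (-1.9, 155), (-1.8, 167), (-2.1, 157), (-2.3, 151)]
120 [(-0.4, 152), (-1.3, 176), (-1.8, 156), (-1.7, 165), (-2.1, 160)]
150 [(-1.5, 60), (-2.0, 107), (-1.6, 172), (-1.4, 174), (-1.9, 173)]
180 [(1.2, 157), (0.3, 162), (0.9, 167), (0.4, 156), (0.3, 156)]
door_center scene [(0.79, array([0.5677, 0.1561, 0.1059]))]
door_center side []
door scene [(0.94, array([0.5638, 0.1574, 0.0141]))]
door side []
knuckle_axis scene [(0.89, array([0.4898, 0.0996, 0.0374]))]
knuckle_axis side [(0.71, array([0.4898, 0.0926, 0.0329]))]
additive scene [(0.84, array([ 0.3624, -0.0066, -0.0031]))]
additive side [(0.62, array([ 0.3672, -0.0073, -0.0013]))]
union scene [(0.65, array([ 0.7253, -0.1732,  0.    ]))]
union side [(0.9, array([ 7.304e-01, -1.711e-01, -2.000e-04]))]
valve scene [(0.67, array([ 0.3808, -0.1211, -0.0018]))]
valve side [(0.64, array([ 0.3774, -0.1197,  0.0024]))]
```

View pics/scene23.png

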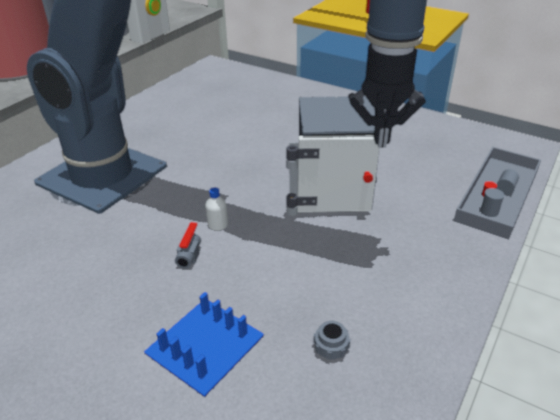

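View pics/side23.png

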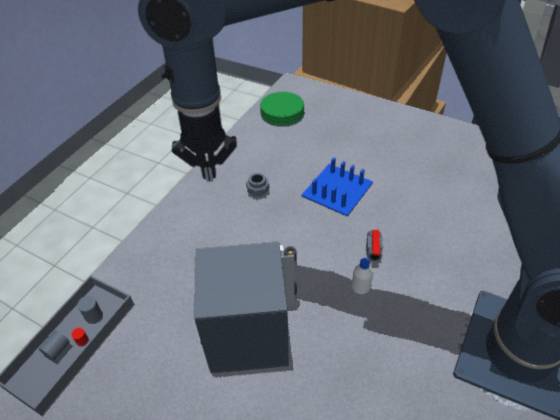

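View pics/wrist23.png

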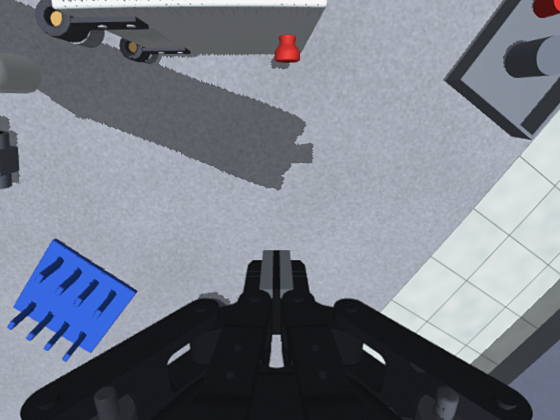

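The scene view shows the door shut below the drip cap, with both knuckles on their barrels and the bottle, valve and union in place. I'll average a few pictures to see whether it rebounded at all.

```bash
python3 - <<'E'
from h import *
t=np.radians(123.5); ex=np.array([np.cos(t),np.sin(t)]); ey=np.array([-ex[1],ex[0]])
def ang(P,I):
    q=P[...,:2]-[.4873,.0997]; a=q@ex; b=q@ey; z=P[...,2]
    m=(a>-.03)&(a<.02)&(b<-.043)&(b>-.165)&(z>.05)&(z<.15)&(I.max(-1)-I.min(-1)<40)&(I.min(-1)>80)
    v=cv2.fitLine(np.c_[b[m],a[m]].astype(np.float32),cv2.DIST_HUBER,0,.01,.01).ravel(); s=v[1]/v[0]
    return np.degrees(np.arctan(s)),(v[3]+s*(-.15-v[2]))*1000
for k in ['20','21','22','23']: print(k,ang(np.load(f'pics/scene{k}_p.npy'),cv2.imread(f'pics/scene{k}.png').astype(int)))
r=[]
for k in range(5):
    i=eyes.camera_info('scene'); p,d=eyes.capture('scene'); r.append(ang(pts(i,d),p.astype(int)))
print(np.round(r,2),np.mean(r,0)); print(ctrl.sense()['clock'])
E
```

```text
20 (np.float32(1.4061778), np.float32(-5.185866))
21 (np.float32(0.35929754), np.float32(-2.421468))
22 (np.float32(0.1226428), np.float32(-1.9189994))
23 (np.float32(0.3465164), np.float32(-2.3771033))
[[ 0.24 -2.24]
 [ 0.4  -2.4 ]
 [ 0.27 -2.39]
 [ 0.45 -2.45]
 [ 0.31 -2.35]] [ 0.33523417 -2.3676555 ]
28.95
```

The rebound is only about 0.4 mm at the free edge, back to where the seal was first touched, and it is stable. Handing in.

```bash
python3 -c "
from plant import ctrl
print(ctrl.job_done())"
```

```text
the job is handed in; nothing more can be done
None
```

The door is hung on both hinge pins and swung shut against its seal, and I handed the job in at about 29 s of the 72 s allowed. The robot was clear of everything at the end.

**Taking it out and hanging it:** I lifted the door out of the rack and brought it in square to the front. I lined the upper knuckle up with its pin by looking down through the bore with the wrist camera. On the way in, the knuckle brushed the hinge strip with about 2–3 N, so I backed off about 0.7 mm and it then went down freely. The weight came off at the predicted home height, with a press of about 10 N, and I let go there.

**Shutting it:** I pushed with the closed fingers above the knob and met the seal at about 5–6 N, then backed away.

**Last checks:**
- **Seating:** with the door released, its top edge measured 198–199 mm in all three cameras (home is 199 mm). The network put the lower knuckle's end at 33–37 mm (home is 34 mm, and it is good to about 4 mm).
- **Shut position:** the door face measured flat to the front within about 0.3° and under the drip cap. When I let go, the free edge eased back about 0.4 mm, to where I first touched the seal. That is close to measuring noise, and I did not press again.
- **Other items:** the bottle, union and valve look unmoved. Network positions agree with the first ones within its error, except for one early valve report from the scene camera, which had picked out the rack instead.

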